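Load a roller into the V-blocks and clamp it

ROBOT

A 6-joint arm with a two-finger parallel gripper is mounted at the origin on the work surface. World frame = base frame: x ahead of the robot, y to its left, z up, the work surface at z = 0. Lengths are in m, angles in degrees, forces in N, time in s.
With the tool pointing down it reaches from about 0.375 to 0.9 m from the base axis. Payload 3.1 kg.
Tool frame: the origin (TCP) lies where the fingers leave the gripper's body, on its centre line; the fingertips stand 70 mm ahead of it and the grasp point (between the pads) lies 51 mm ahead of it; z points along the fingers, y is the line along which they close (so a half turn about z gives the same grasp; the last joint's range is limited). The gripper opens to 87 mm and grips with 3 to 60 N. Pads are 19 mm wide; open, the fingers measure 117 mm over their backs; the gripper's body (75 mm by 190 mm) begins 51 mm behind the grasp point.
Start: joints at [-10.227, 30.224, 82.088, -0, 67.689, -10.227], TCP at [0.625, 0, 0.292] pointing down, gripper open.
Joint ranges: [-176.69, 176.69], [-43.24, 126.21], [12.49, 139.97], [-82, 262], [0, 151.66], [-163.58, 163.58]. Speed limits (degrees/s): [159.86, 159.86, 180, 180, 180, 180].

INTERFACE

Orientations are given as a 3x3 rotation matrix whose columns are the frame's x, y, z axes.
In Python, from rig import readout, capture, calibration, bot, look_for gives the robot as it stands. The module is installed in compiled form; this text tells all that it offers.
- The arm moves only by the shell command python3 -m pendant 'ROWS'. ROWS is JSON, a list of rows, each a list of 7 numbers: the shift along the tool's x, y, z normalised to -1 to 1, where 1 is 200 mm, then the turn, a rotation vector about the tool's x, y, z normalised to -1 to 1, where 1 is 180 degrees, then the closure, from -1 (fully open) to 1 (shut). In form: [[dx, dy, dz, ax, ay, az, grip], ...]. A call has 1 to 8 rows; each row is the pose to reach, as a shift and turn from the pose commanded when the call began, along the tool's axes at that moment, turning the shorter way round; what a row does not reach only later rows make up. A row lasts 1/10 s, in which the tool goes at most 50 mm and 8.59 degrees, less where a joint would pass 70% of its speed; a pose out of reach is approached as far as the arm can. A call with a number of a shift or a turn outside -1 to 1 is refused whole. A call with a gripper value outside its range is refused whole. The fingers move at their own pace and stop on an object; the grip force is fixed at half the most. Time passes only in rows, so rows that repeat a pose let the fingers close. It gives the time, the measured TCP pose, the force, the opening and the grip force at its end, in the units of the state.
- readout.read_state(): the state, without advancing time (a new reading comes with each control period).
- capture(name): name is "scene" or "side" or "wrist"; returns (picture, depth): 480x640x3 uint8, red, green, blue; 480x640 float32, m along the optical axis (not along the pixel's ray), 0 where there is no reading.
- calibration(name): a dict with "mtx" (3x3 intrinsics, pixels), "T" (4x4, takes a point from camera to world coordinates); the wrist camera has in their place "mount" (4x4, takes a point from camera to tool coordinates, whose origin is the TCP and whose axes are the flange's). Camera axes: x right, y down, z forward; pixel columns grow to the right and rows downward; lengths in m; the calibration is good to about 2 mm. A picture is of the moment at which its call begins: read the wrist's pose just before it. calibration takes no time and is no camera call.
- bot.hand_in(): hands the job in; it is judged then, once.
Trained networks look in the newest picture that a camera, given by its name, has taken for a name from the list of things; names that differ only in an ending like _2 or _b are one class to them, and where a whole thing is asked for, a point or a joint stands for the part that bears it (a point fixed in the world has none). Each returns a list of dicts, best first, with "conf" (0 to 1); they miss things now and then, are a little off and sometimes report something else, mostly with a low value. They report only what shows in the picture. A call takes as long as a camera call. They do not tell look-alikes from the thing itself.
- look_for(thing, camera): "extent" ([left, top, right, bottom] in pixels, round what is visible of it).
The state is a dict: "time_s": time; "joint_positions": joint angles; "qvel": joint speeds; "tau": joint torques, N m; "position": TCP position; "tcp_rot": TCP orientation; "force": force on the tool from outside, world axes, zero at the start; "moment": the same for the moment, N m; "opening": opening from 0.0 (shut) to 1.0 (fully open); "grasp_force": force on a finger pad.
Only numpy, scipy, OpenCV 4.12 (cv2) and the standard library are available. Lean on these libraries where they do the work, as an engineer would, in place of code of your own. Each camera call takes 0.05 s, during which the arm holds its last target. There are 200 camera calls.

TASK

Take the steel roller that stands in the wooden block and lower it gently, without dropping it, into the pair of V-blocks on the fixture, so that it lies down in both Vs with its thick plain end up against the end stop and its thin journal pointing away from it. Then close the toggle clamp on it by swinging the red handle fully upright. The wooden rest is there for laying the roller down to change your grip; leave the dark pin, the gear and the link arm where they are.

Things in the scene. Friction and masses are not known exactly. Their poses are not given: they have to be found in the camera images.
- roller_mid (a point): Bright roller, 180 mm long, 0.36 to 0.56 kg: a body 40 mm in diameter, 145 mm long, and on one end a thin journal, 24 mm in diameter, 35 mm long, with a dark band. This point: on the axis, half-way along the thick body; the centre of mass is 7 mm from it towards the journal. z runs along the axis from journal to plain end. Starts upright, journal down, this point 122.5 mm above the bench.
- roller_face (a point): Centre of the roller's plain end face (small centre hole), 72.5 mm from roller_mid, 195 mm above the bench at the start; same axes as roller_mid.
- v_seat (a point): Where roller_mid lies when the roller is home: 64.3 mm above the bench. y: axis of the Vs, pointing to the end stop; x: level across; z: up. Straight above is clear while the clamp is open.
- stop_face (a point): Point on the end stop (aluminium bracket, 64 mm wide, top 84 mm above the bench) that the centre of the plain end touches: 72.5 mm along +y from v_seat. Same axes as v_seat.
- vblocks: Two dark steel V-blocks with 90 degree Vs, on a base plate 12 mm thick fixed to the bench; each 30 mm long (along y), 72 mm wide, top 62 mm above the bench, V mouth about 52 mm wide. Centred 47.5 mm to either side of v_seat along y: a clear gap of 65 mm between them for the fingers. Origin on the bench, 37.5 mm along +y from below v_seat; axes as v_seat.
- clamp_handle (a joint): Handle of the toggle clamp behind the end stop (rad): 0 = closed, handle upright; at the start 0.86 to 1.0 = open, handle leaning back from upright, away from the V-blocks (+y of v_seat). It stays where it is left; 3 to 8 N across the handle's end moves it. The clamp arm follows it: at the start it stands up, 90 to 115 deg open, behind the stop face; it comes down over the stop onto the roller.
- handle_end (a point): End of the clamp handle's red grip, 140 mm from its pivot; the grip is 22 mm thick with a round end and covers the outer 85 mm. The body's z runs from pivot to end.
- handle_pivot (a point): Pivot of the handle, 110 mm above the bench, 143.5 mm along +y from v_seat; same axes as v_seat. The handle swings about it in the plane of y and z.
- clamp_tip: Sprung rubber foot, 19 mm in diameter, on the end of the clamp arm. Closed, it presses on the roller's top 42.5 mm along +y from v_seat with about 8 N.
- rest_top (a point): Wooden rest fixed to the bench: board 85 x 115 mm, 12 mm thick, with two battens along its y axis (8 mm wide, 12 mm high, 28 mm between centres). A roller laid along y on the battens has its axis through this point, 41.3 mm above the bench; fingers pass outside the battens. z up.
- block: Wooden block, 75 x 190 mm, 50 mm high, fixed; origin under its centre, z up. Two holes, 28 mm in diameter, 42 mm deep, 55 mm to either side of the centre along its y axis: the roller stands in one (journal 35 mm deep, shoulder on the wood), the dark pin in the other.
- pin_mid (a point): Middle of a dark steel pin, 25 mm in diameter, 85 mm long, upright in the other hole of the block, its top 93 mm above the bench. A bystander.
- gear_mid (a point): Middle of a dark gear, 102 mm in diameter, 34 mm high with its hub, lying on the bench. A bystander.
- link_mid (a point): Middle of a dark link arm, 172 mm long (along its y axis), up to 60 mm wide, 20 mm high, lying on the bench. A bystander.
Things that resemble listed ones, but are neither listed nor needed, are in the scene too. Of the things that look like the part that bears roller_mid, the largest one is meant.

How it is judged (in metres and radians):
On the way:
1. the roller lies in both Vs (within 2.5 mm), its plain end within 6 mm of the stop, while the clamp is still open (x of roller_mid in the frame of v_seat between -0.0025 and 0.0025 m and z of roller_mid in the frame of v_seat between -0.0025 and 0.0025 m and y of roller_mid in the frame of v_seat above -0.006 m and angle between the z axis of roller_mid and the y axis of v_seat, either way round below 0.035 rad and value of joint clamp_handle above 0.6 rad), for 0.2 s.
At the end, for the whole second after the job is handed in: The roller lies still in both V-blocks (axis within 2 mm and 0.03 rad of the Vs' axis), plain end within 3 mm of the stop, the handle within 0.06 rad of upright and the rubber foot pressing the roller with more than 4 N (x of roller_mid in the frame of v_seat between -0.002 and 0.002 m and z of roller_mid in the frame of v_seat between -0.002 and 0.002 m and y of roller_mid in the frame of v_seat above -0.003 m and distance between roller_face and stop_face below 0.005 m and angle between the z axis of roller_mid and the y axis of v_seat, either way round below 0.03 rad and value of joint clamp_handle below 0.06 rad and contact force between clamp_tip and roller above 4 N and linear speed of roller below 0.01 m/s); the robot touches nothing.
It fails at once if the roller is dropped into the V-blocks: it moves faster than 0.4 m/s within 15 mm of its seat (distance between roller_mid and v_seat below 0.015 m and linear speed of roller above 0.4 m/s).
It fails at once if the pin, the gear or the link arm is moved more than 20 mm (distance of any of pin_mid, gear_mid, link_mid from where it was at the start of the episode above 0.02 m).
It also fails if it takes over 67 s, if anything falls off the work surface, if the arm or the gripper's body presses on something with over 40 N, if the wrist force passes 120 N, or if a joint passes its speed limit or range.

## Working session

There is one attempt and no reset: what is moved stays moved. The work goes in short steps, Python scripts to look and compute and a shell command to move; the robot and the scene stay as the last step left them, time stands still between calls to the robot, and variables do not carry over. Pictures are saved under pics/ and viewed, at most 10 in all, crops included, and the job is handed in when it is done.

```bash
mkdir -p pics; ls
python3 - <<'E'
from rig import readout,capture,calibration,look_for
import cv2,numpy as np
s=readout.read_state();print(s['time_s'],s['position'],s['opening'])
ims=[]
for c in('scene','side'):
    p,d=capture(c);np.save(f'pics/{c}_d.npy',d);np.save(f'pics/{c}.npy',p)
    cv2.imwrite(f'pics/{c}0.png',p[:,:,::-1])
    k=calibration(c);print(c,k['mtx'].round(1).tolist(),k['T'].round(3).tolist())
    for t in('roller_mid','vblocks','clamp_handle','rest_top','block','pin_mid','gear_mid','link_mid','clamp_tip','handle_end'):
        print(t,[(np.round(r['extent']).astype(int).tolist(),round(r['conf'],2)) for r in look_for(t,c)[:3]])
print(calibration('wrist'))
E
```

```text
pics
0.0 [6.24439044e-01 1.29089952e-04 2.91288241e-01] 1.0017368052094862
scene [[471.2, 0.0, 322.2], [0.0, 471.2, 247.0], [0.0, 0.0, 1.0]] [[0.512, 0.717, -0.472, 1.03], [0.859, -0.419, 0.295, -0.362], [0.014, -0.557, -0.83, 0.977], [0.0, 0.0, 0.0, 1.0]]
roller_mid [([177, 323, 203, 356], 0.85), ([186, 245, 217, 297], 0.84), ([156, 237, 181, 275], 0.57)]
vblocks [([343, 210, 401, 256], 0.58)]
clamp_handle [([409, 142, 460, 188], 0.9)]
rest_top [([261, 311, 319, 360], 0.92), ([408, 139, 460, 190], 0.63)]
block [([139, 275, 234, 330], 0.83)]
pin_mid [([147, 293, 165, 310], 0.73)]
gear_mid [([253, 249, 297, 287], 0.6), ([342, 211, 399, 257], 0.41)]
link_mid [([407, 298, 478, 331], 0.64)]
clamp_tip []
handle_end [([409, 136, 460, 195], 0.82), ([186, 244, 218, 295], 0.25)]
side [[517.4, 0.0, 321.3], [0.0, 517.4, 225.6], [0.0, 0.0, 1.0]] [[0.897, -0.256, 0.361, 0.15], [-0.443, -0.536, 0.719, -0.938], [0.01, -0.805, -0.594, 0.84], [0.0, 0.0, 0.0, 1.0]]
roller_mid [([379, 311, 402, 366], 0.88), ([311, 273, 339, 341], 0.85), ([273, 334, 288, 386], 0.81)]
vblocks [([243, 202, 295, 248], 0.87
[... 169 characters left out ...]
id [([268, 280, 316, 315], 0.94)]
link_mid [([336, 189, 366, 228], 0.82)]
clamp_tip [([238, 147, 245, 155], 0.62)]
handle_end [([219, 131, 245, 182], 0.77), ([301, 322, 369, 415], 0.71)]
{'mtx': array([[370.50575318,   0.        , 322.05290412],
       [  0.        , 370.50575318, 234.27533393],
       [  0.        ,   0.        ,   1.        ]]), 'mount': array([[-4.44609108e-04, -9.55043797e-01, -2.96464412e-01,
         8.15995068e-02],
       [ 9.99999316e-01, -7.45325954e-04,  9.01322773e-04,
         1.87670291e-04],
       [-1.08176534e-03, -2.96463809e-01,  9.55043475e-01,
        -9.28257871e-02],
       [ 0.00000000e+00,  0.00000000e+00,  0.00000000e+00,
         1.00000000e+00]])}
```

View pics/scene0.png

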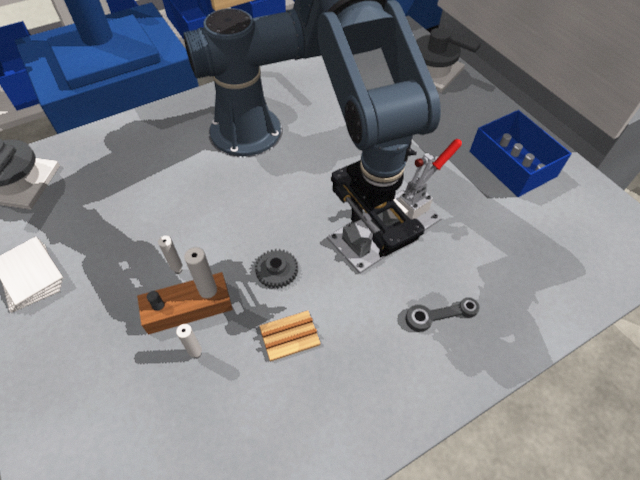

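View pics/side0.png

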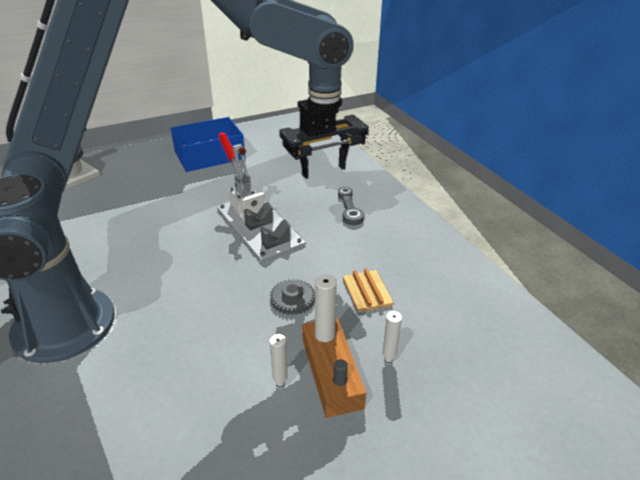

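Scene picture: look-alikes for the roller are at (169,255) and (190,341), both smaller and standing on the bench. The one at (202,270) stands in the wooden block and is the largest, so I choose it. The pin is at (155,300), gear (276,268), rest (290,335), link (443,313), and the fixture runs (358,250)→(425,200) with the red handle at (450,152). Next I take positions from depth.

```bash
cat > h.py <<'E'
import numpy as np,cv2
from rig import readout,capture,calibration,look_for
def camT(c,s=None):
    k=calibration(c)
    if 'T' in k: return k['mtx'],k['T']
    T=np.eye(4);T[:3,:3]=s['tcp_rot'];T[:3,3]=s['position'];return k['mtx'],T@k['mount']
def cloud(d,K,T):
    v,u=np.mgrid[:d.shape[0],:d.shape[1]]
    P=np.stack([(u-K[0,2])/K[0,0]*d,(v-K[1,2])/K[1,1]*d,d],-1)@T[:3,:3].T+T[:3,3]
    P[d<=0]=np.nan;return P
E
python3 - <<'E'
from h import *
P=[];C=[]
for c in('scene','side'):
    p=np.load(f'pics/{c}.npy');d=np.load(f'pics/{c}_d.npy');K,T=camT(c);X=cloud(d,K,T)
    P.append(X.reshape(-1,3));C.append(p.reshape(-1,3))
    np.save(f'pics/{c}_X.npy',X)
    b=X[(X[...,2]<.02)&(X[...,2]>-.02)];print(c,'bench z',np.median(b[:,2]))
    for (l,t,r,bb) in ([(186,245,217,297)] if c=='scene' else [(311,273,339,341)]):
        Y=X[t:bb,l:r].reshape(-1,3);q=Y[(Y[:,2]>.18)&(Y[:,2]<.21)]
        top=q[np.abs(q[:,2]-np.nanpercentile(q[:,2],90))<.004];print('roller top',top.mean(0),np.ptp(top,0),len(top))
    m=(p[...,0]>150)&(p[...,1]<60)&(p[...,2]<60)&(X[...,2]>.05)
    q=X[m];q=q[np.isfinite(q).all(1)];print('red',len(q),q.mean(0),q.min(0),q.max(0))
P=np.concatenate(P);C=np.concatenate(C)
m=np.isfinite(P).all(1)&(P[:,2]<.22);P=P[m];C=C[m];o=np.argsort(P[:,2]);P=P[o];C=C[o]
# ortho: x up, y left; 1.5mm/px
im=np.zeros((600,800,3),np.uint8);s=.0012
x0,y0=.9,.45
print(P.shape)
v=((x0-P[:,0])/s).astype(int);u=((y0-P[:,1])/s).astype(int);ok=(u>=0)&(u<800)&(v>=0)&(v<600)
im[v[ok],u[ok]]=C[ok];im=cv2.dilate(im,np.ones((2,2)))
for i in range(0,800,83): pass
for y in np.arange(-.5,.45,.1): cv2.line(im,(int((y0-y)/s),0),(int((y0-y)/s),8),(255,255,0),2)
for x in np.arange(.2,.9,.1): cv2.line(im,(0,int((x0-x)/s)),(8,int((x0-x)/s)),(255,255,0),2)
cv2.imwrite('pics/ortho.png',im[:,:,::-1])
E
```

```text
scene bench z 0.0014763057635946986
roller top [ 0.47552596 -0.3101818   0.19647969] [0.03967818 0.03841295 0.00641897] 253
red 245 [0.49419046 0.31871153 0.17444044] [0.48114079 0.28348254 0.14684446] [0.50437545 0.35193301 0.20148375]
side bench z -0.0010137913139791621
roller top [ 0.47396655 -0.31484782  0.19373739] [0.03966583 0.04087953 0.00593649] 263
red 161 [0.48613376 0.31310312 0.17129277] [0.47668438 0.2787053  0.14677392] [0.49656911 0.34940727 0.19664604]
(539446, 3)
```

View pics/ortho.png

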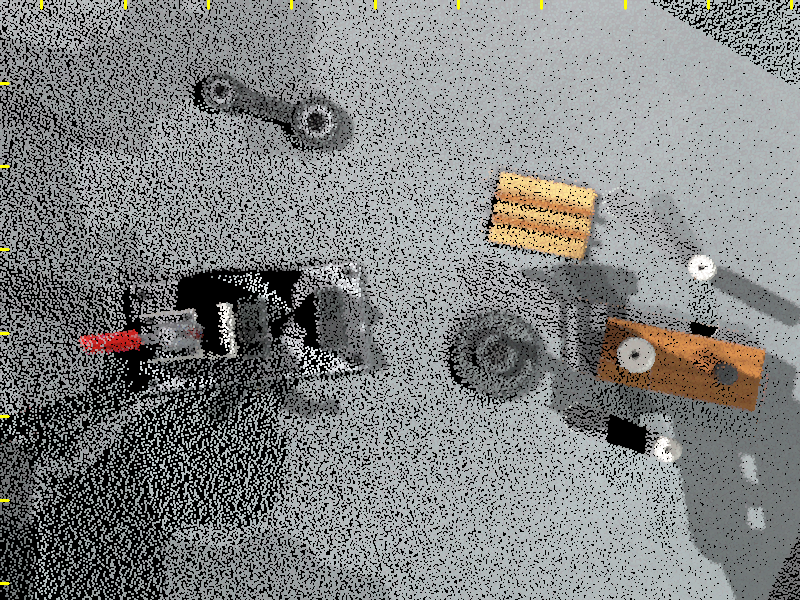

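The ortho map gives approximate positions: roller (0.475,-0.312), rest (~0.64,-0.2), fixture axis along about +y at x≈0.505, stop at y≈0.18, gear (0.475,-0.15).

Run:
```python
from h import *
s=readout.read_state();print(np.round(s['tcp_rot'],3).tolist(),s['joint_positions'],s['position'])
R=np.array(s['tcp_rot']);t=np.array([.50,.10,.36])
print('shift tool',R.T@(t-np.array(s['position']))/.2)
```

```text
[[0.0, 1.0, 0.0], [1.0, -0.0, 0.0], [0.0, 0.0, -1.0]] [-1.02268066e+01  3.02219756e+01  8.20871627e+01  3.65998655e-04
  6.76902902e+01 -1.02261710e+01] [6.24977515e-01 4.02819445e-05 2.92267803e-01]
shift tool [ 0.49979151 -0.62489065 -0.33866575]
```

```bash
python3 -m pendant '[[0.75,-0.6,-0.35,0,0,0,-1],[0.75,-0.6,-0.35,0,0,0,-1],[0.75,-0.6,-0.35,0,0,0,-1],[0.75,-0.6,-0.35,0,0,0,-1],[0.75,-0.6,-0.35,0,0,0,-1],[0.75,-0.6,-0.35,0,0,0,-1],[0.75,-0.6,-0.35,0,0,0,-1]]'
python3 - <<'E'
from h import *
s=readout.read_state();p,d=capture('wrist');K,T=camT('wrist',s);X=cloud(d,K,T);np.save('pics/wf.npy',X)
print(s['joint_positions'],s['position'],s['qvel'])
cv2.imwrite('pics/wf.png',p[:,:,::-1])
for t in('vblocks','clamp_tip','handle_end'): print(t,look_for(t,'wrist')[:2])
P=X[np.isfinite(X).all(2)];C=p[np.isfinite(X).all(2)]
sc=.0005;m=P[:,2]<.2;P=P[m];C=C[m];o=np.argsort(P[:,2]);P=P[o];C=C[o]
im=np.zeros((500,780,3),np.uint8);v=((.62-P[:,0])/sc).astype(int);u=((.36-P[:,1])/sc).astype(int)
ok=(u>=0)&(u<780)&(v>=0)&(v<500);im[v[ok],u[ok]]=C[ok];im=cv2.dilate(im,np.ones((3,3)))
cv2.imwrite('pics/wfo.png',im[:,:,::-1])
E
```

```text
time_s: 1.8
position: [0.5056, 0.1495, 0.3621]
tcp_rot: [[0.0, 1.0, 0.001], [1.0, -0.0, -0.001], [-0.001, 0.001, -1.0]]
force: [1.4, -0.2, -0.6]
opening: 0.998
grasp_force: 0.0
[ 4.33701580e+00  1.80442568e+01  9.09616339e+01 -3.69575395e-02
  7.09654147e+01  4.35869377e+00] [0.50558083 0.1495179  0.36207581] [-1.19023596  0.9619164  -0.11889202  0.0703388   0.21236066  0.03337143]
vblocks [{'extent': [290.7, 175.7, 365.9, 293.0], 'conf': 0.81}]
clamp_tip [{'extent': [300.6, 121.3, 327.8, 149.0], 'conf': 0.94}]
handle_end [{'extent': [286.9, 0.0, 321.4, 53.7], 'conf': 0.77}]
```

View pics/wfo.png

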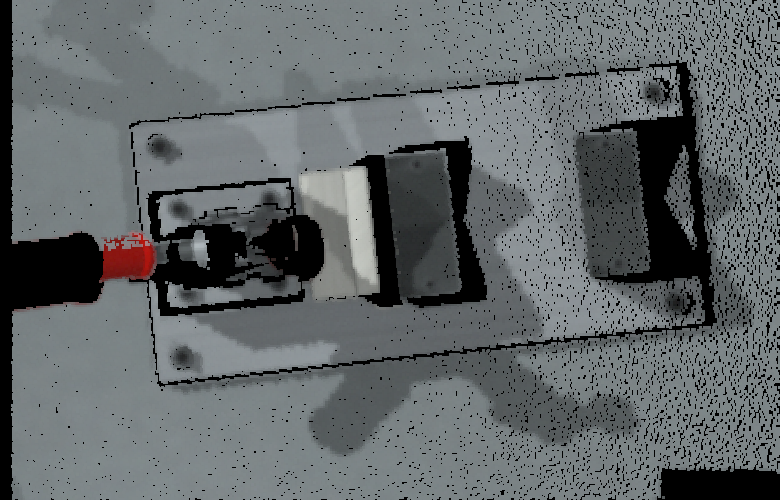

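The map shows the fixture yawed about 6° with +y (to the stop) towards the left. V-blocks are at px (425,225) and (612,205), the stop at (345,235), clamp foot (305,248) and red grip (128,258). Now the precise fit.

```bash
cat > fitv.py <<'E'
from h import *
from scipy.optimize import least_squares
def fit(X,z0=None):
    P=X.reshape(-1,3);P=P[np.isfinite(P).all(1)]
    b=P[(abs(P[:,2])<.008)];zb=np.median(b[:,2]);print('bench',zb)
    P=P-[0,0,zb];P=P[(P[:,2]>.030)&(P[:,2]<.070)]
    p=np.array([.50,.105,np.radians(96.2)])
    for it in range(4):
        y=np.array([np.cos(p[2]),np.sin(p[2])]);x=np.array([y[1],-y[0]])
        q=P[:,:2]-p[:2];lx=q@x;ly=q@y
        m=(abs(lx)<.036)&(((ly>-.062)&(ly<-.033))|((ly>.033)&(ly<.062)))&(P[:,2]>.040)&(P[:,2]<.0605)&(abs(lx)<.025)
        Q=P[m]
        def r(v):
            y=np.array([np.cos(v[1]),np.sin(v[1])]);x=np.array([y[1],-y[0]])
            l=(Q[:,:2]-p[:2])@x-v[0];return (Q[:,2]-.0643+.02828-abs(l)-v[2])*.707
        s=least_squares(r,[0,p[2],0],loss='soft_l1',f_scale=.001)
        print(len(Q),s.x,np.std(r(s.x)));p[2]=s.x[1];p[:2]=p[:2]+s.x[0]*np.array([np.sin(p[2]),-np.cos(p[2])])
        # y: V-block top extents & stop
        y=np.array([np.cos(p[2]),np.sin(p[2])]);x=np.array([y[1],-y[0]]);q=P[:,:2]-p[:2];lx=q@x;ly=q@y
        t=(P[:,2]>.058)&(P[:,2]<.066)&(abs(lx)<.034)
        A=ly[t&(ly<0)&(ly>-.075)];B=ly[t&(ly>0.02)&(ly<.067)]
        ea=np.percentile(A,[1,99]);eb=np.percentile(B,[1,99]);print('blocks',ea,eb,len(A),len(B))
        dy=(ea.mean()+eb.mean())/2
        p[:2]+=dy*y
    return p
if __name__=='__main__':
    X=np.load('pics/wf.npy');p=fit(X);print('seat',p[:2],np.degrees(p[2]))
    y=np.array([np.cos(p[2]),np.sin(p[2])]);x=np.array([y[1],-y[0]])
    P=X.reshape(-1,3);P=P[np.isfinite(P).all(1)];q=P[:,:2]-p[:2];lx=q@x;ly=q@y
    m=(P[:,2]>.08)&(P[:,2]<.09)&(abs(lx)<.034)&(ly>.05)&(ly<.1);print('stop top',np.percentile(ly[m],[1,5,50,95,99]))
    m=(abs(lx)<.03)&(ly>.05)&(ly<.4)&(P[:,2]>.1);print('clamp min y',ly[m].min(),'high z',P[m][:,2].max(), P[m][:,2][ly[m]<.11].max())
E
python3 fitv.py
```

```text
bench 0.0004625707673696633
1269 [ 1.25734641e-02  1.67854996e+00 -2.36462033e-04] 0.0037011916770334106
blocks [-0.06783271 -0.03782893] [0.02732668 0.05700302] 527 634
1803 [2.00567084e-04 1.67942458e+00 1.57059991e-05] 0.0008207762370383444
blocks [-0.06259225 -0.03243483] [0.03263467 0.06232627] 529 634
1800 [4.40867067e-06 1.67948608e+00 1.73783446e-05] 0.0008202315374765004
blocks [-0.06257744 -0.03241893] [0.03264938 0.06234213] 529 634
1800 [-7.64433318e-14  1.67948608e+00  1.73783446e-05] 0.0008202315374756019
blocks [-0.06257623 -0.03241771] [0.0326506  0.06234334] 529 634
seat [0.51327977 0.10105474] 96.22746419871912
stop top [0.07263725 0.07328323 0.07887763 0.08414121 0.08446443]
clamp min y 0.06511404073760177 high z 0.4104068477557564 0.4104068477557564
```

```bash
python3 -m pendant '[[-1,0.2,-0.1,0,0,0,-1],[-1,0.2,-0.1,0,0,0,-1],[-1,0.2,-0.1,0,0,0,-1],[-1,0.2,-0.1,0,0,0,-1]]' >/dev/null; python3 -m pendant '[[-0.75,0,0,0,0,0,-1],[-0.75,0,0,0,0,0,-1],[-0.75,0,0,0,0,0,-1],[-0.75,0,0,0,0,0,-1],[-0.75,0,0,0,0,0,-1],[-0.75,0,0,0,0,0,-1],[-0.75,0,0,0,0,0,-1]]'
python3 - <<'E'
from h import *
s=readout.read_state();p,d=capture('wrist');K,T=camT('wrist',s);X=cloud(d,K,T);np.save('pics/wr.npy',X)
print(np.round(s['joint_positions'],2),s['position'])
for t in('roller_mid','rest_top','block'): print(t,[(np.round(r['extent']),round(r['conf'],2)) for r in look_for(t,'wrist')[:3]])
P=X[np.isfinite(X).all(2)];C=p[np.isfinite(X).all(2)]
zb=np.median(P[abs(P[:,2])<.008][:,2]);print('bench',zb)
m=abs(P[:,2]-zb-.195)<.003;m&=np.hypot(P[:,0]-.475,P[:,1]+.312)<.04
q=P[m].astype(np.float32);print('roller top',cv2.minEnclosingCircle(q[:,:2].copy()),q.mean(0),len(q))
# rest: batten tops z=.024
m=(abs(P[:,2]-zb-.024)<.003)&(P[:,0]>.57)&(P[:,0]<.72)&(P[:,1]>-.3)&(P[:,1]<-.1)
q=P[m][:,:2].astype(np.float32);r=cv2.minAreaRect(q);print('rest battens',len(q),r)
m=(abs(P[:,2]-zb-.012)<.003)&(P[:,0]>.57)&(P[:,0]<.72)&(P[:,1]>-.28)&(P[:,1]<-.12)
q=P[m][:,:2].astype(np.float32);r=cv2.minAreaRect(q);print('board',len(q),r)
m=(abs(P[:,2]-zb-.050)<.003)&(P[:,0]>.38)&(P[:,0]<.55)&(P[:,1]>-.52)&(P[:,1]<-.22)
q=P[m][:,:2].astype(np.float32);r=cv2.minAreaRect(q);print('block',len(q),r)
cv2.imwrite('pics/wr.png',p[:,:,::-1])
E
```

```text
time_s: 3.1
position: [0.544, -0.1939, 0.3816]
tcp_rot: [[-0.002, 1.0, -0.001], [1.0, 0.002, 0.001], [0.001, -0.001, -1.0]]
force: [1.2, 0.4, -0.5]
opening: 1.003
grasp_force: 0.0
[-3.071e+01  2.133e+01  8.252e+01  2.000e-02  7.619e+01 -3.080e+01] [ 0.54396725 -0.19388571  0.38157674]
roller_mid [(array([225., 276., 283., 376.]), 0.94), (array([341., 317., 367., 397.]), 0.69), (array([154., 294., 196., 328.]), 0.58)]
rest_top [(array([356., 140., 444., 245.]), 0.93)]
block [(array([225., 242., 305., 390.]), 0.93)]
bench 0.0004581753984144177
roller top ((0.4749579131603241, -0.31810691952705383), 0.01828915812075138) [ 0.47512758 -0.3230701   0.19538772] 408
rest battens 1269 ((0.6424162983894348, -0.199781134724617), (0.11481133103370667, 0.036568302661180496), 78.63329315185547)
board 4590 ((0.6425800323486328, -0.1999153196811676), (0.11507229506969452, 0.0855611264705658), 78.79106140136719)
block 3072 ((0.4639431834220886, -0.36616867780685425), (0.1913815438747406, 0.07513711601495743), 78.30046081542969)
```

View pics/wr.png

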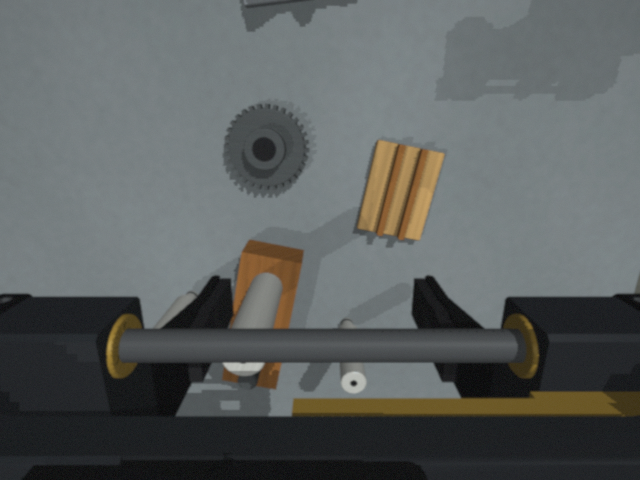

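Wrist picture: roller top at (245,365), decoys at (352,380) and (180,310), rest (400,190), gear (265,148). It is the thickest and stands in the block, so the choice is confirmed. Plan: grip it with the tool tilted about 65° from down near the CoM, lift, lay it on the rest, regrip from above, then place.

```bash
cat >> h.py <<'E'
from scipy.spatial.transform import Rotation as Ro
def Rt(psi,alpha,lean=0):
    "tool x at azimuth psi, tool z tilted alpha from down towards +psi"
    p,a=np.radians([psi,alpha]);h=np.array([np.cos(p),np.sin(p),0]);k=np.array([0,0,1.])
    z=np.sin(a)*h-np.cos(a)*k;x=np.cos(a)*h+np.sin(a)*k
    return np.c_[x,np.cross(z,x),z]
def step(G,R,s=None,graspoff=.051):
    s=s or readout.read_state();R0=np.array(s['tcp_rot']);p0=np.array(s['position'])
    t=np.array(G)-graspoff*R[:,2]
    d=R0.T@(t-p0)/.2;w=Ro.from_matrix(R0.T@R).as_rotvec()/np.pi
    print('rows',d.round(3).tolist(),w.round(3).tolist(),'dist',np.linalg.norm(d)*.2,'ang',np.linalg.norm(w)*180)
E
python3 - <<'E'
from h import *
X=np.load('pics/wr.npy');P=X.reshape(-1,3)
for c in((.58,-.39),(.36,-.35)):
    m=(np.hypot(P[:,0]-c[0],P[:,1]-c[1])<.05)&(P[:,2]>.03)&(P[:,2]<.15);print(c,np.nanpercentile(P[m],98,axis=0) if m.any() else 0)
for a in(0,65): step([.475,-.3125,.30 if a else .33],Rt(-50,a))
E
```

```text
(0.58, -0.39) [ 0.59249383 -0.37723014  0.13127954]
(0.36, -0.35) [ 0.37168008 -0.33479414  0.10729908]
rows [-0.592, -0.347, 0.005] [0.0, -0.0, 0.778] dist 0.13717429531628308 ang 140.0987829355407
rows [-0.414, -0.495, 0.302] [-0.429, 0.156, 0.674] dist 0.1425540134482897 ang 146.54627606672287
```

```bash
python3 -m pendant '[[-0.41,-0.49,0.3,-0.43,0.156,0.674,-1],[-0.41,-0.49,0.3,-0.43,0.156,0.674,-1],[-0.41,-0.49,0.3,-0.43,0.156,0.674,-1],[-0.41,-0.49,0.3,-0.43,0.156,0.674,-1],[-0.41,-0.49,0.3,-0.43,0.156,0.674,-1],[-0.41,-0.49,0.3,-0.43,0.156,0.674,-1],[-0.41,-0.49,0.3,-0.43,0.156,0.674,-1],[-0.41,-0.49,0.3,-0.43,0.156,0.674,-1]]'
python3 - <<'E'
from h import *
print(np.round(readout.read_state()['joint_positions'],1))
step([.475,-.3125,.30],Rt(-50,65))
E
```

```text
time_s: 4.1
position: [0.446, -0.2772, 0.3223]
tcp_rot: [[0.708, 0.38, 0.595], [0.536, -0.838, -0.103], [0.459, 0.392, -0.797]]
force: [0.8, -0.0, 0.3]
opening: 0.997
grasp_force: 0.0
[-55.9  14.4 114.2  50.3  34.4 -34.9]
rows [-0.004, -0.003, 0.001] [-0.226, 0.082, 0.356] dist 0.0010289928688610238 ang 77.37535329550944
```

```bash
python3 -m pendant '[[0,0,0,-0.226,0.082,0.356,-1],[0,0,0,-0.226,0.082,0.356,-1],[0,0,0,-0.226,0.082,0.356,-1],[0,0,0,-0.226,0.082,0.356,-1],[0,0,0,-0.226,0.082,0.356,-1],[0,0,0,-0.226,0.082,0.356,-1],[0,0,0,-0.226,0.082,0.356,-1],[0,0,0,-0.226,0.082,0.356,-1]]'
python3 - <<'E'
from h import *
s=readout.read_state();print(np.round(s['joint_positions'],1))
step([.475,-.3125,.30],Rt(-50,65))
E
```

```text
time_s: 4.9
position: [0.4476, -0.2764, 0.3228]
tcp_rot: [[0.553, -0.442, 0.706], [-0.08, -0.872, -0.483], [0.829, 0.211, -0.517]]
force: [0.5, 0.2, 0.3]
opening: 0.997
grasp_force: 0.0
[-50.   18.  128.1 149.7  27.2 -85. ]
rows [-0.011, 0.007, -0.003] [-0.081, 0.024, 0.12] dist 0.0027479199896701845 ang 26.345815657555967
```

```bash
python3 -m pendant '[[-0.011,0.007,-0.003,-0.081,0.024,0.12,-1],[-0.011,0.007,-0.003,-0.081,0.024,0.12,-1],[-0.011,0.007,-0.003,-0.081,0.024,0.12,-1],[-0.011,0.007,-0.003,-0.081,0.024,0.12,-1],[-0.011,0.007,-0.003,-0.081,0.024,0.12,-1],[-0.011,0.007,-0.003,-0.081,0.024,0.12,-1]]'
python3 - <<'E'
from h import *
s=readout.read_state();print(np.round(s['joint_positions'],1))
step([.475,-.3125,.30],Rt(-50,65),s)
step([.475,-.3125,.23],Rt(-50,65),s)
step([.475,-.3125,.125],Rt(-50,65),s)
p,d=capture('scene');cv2.imwrite('pics/pre.png',cv2.resize(p[150:390,60:380,::-1],(640,480)))
E
```

```text
time_s: 5.5
position: [0.446, -0.2766, 0.3214]
tcp_rot: [[0.276, -0.763, 0.585], [-0.323, -0.647, -0.691], [0.905, 0.002, -0.425]]
force: [-0.5, -0.2, 0.7]
opening: 0.999
grasp_force: 0.0
[-40.   21.9 129.2 194.9  36.6 -98. ]
rows [0.001, 0.004, -0.001] [-0.001, 0.001, 0.001] dist 0.0008448126051752224 ang 0.3464579555250385
rows [-0.316, 0.003, 0.148] [-0.001, 0.001, 0.001] dist 0.06981563839561904 ang 0.3464579555250385
rows [-0.792, 0.002, 0.371] [-0.001, 0.001, 0.001] dist 0.17481272221712812 ang 0.3464579555250385
```

View pics/pre.png

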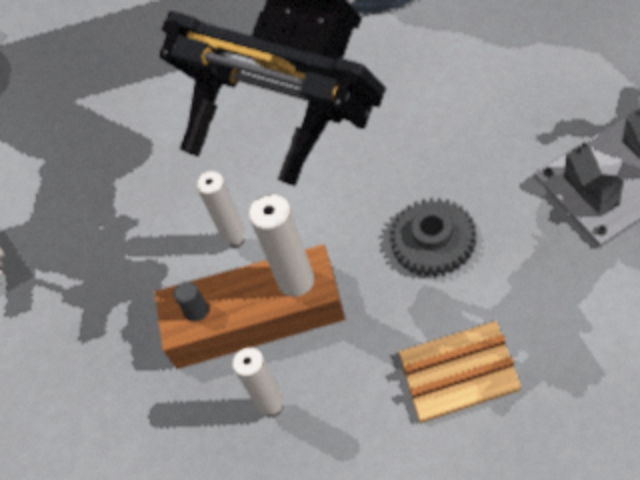

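The picture shows the open gripper above the roller; finger tips at (195,150) and (290,180), roller top at (270,208). Descend in stages, watching the joints.

```bash
python3 -m pendant '[[-0.32,0.003,0.148,0,0,0,-1],[-0.32,0.003,0.148,0,0,0,-1],[-0.32,0.003,0.148,0,0,0,-1]]'
python3 - <<'E'
from h import *
s=readout.read_state();print(np.round(s['joint_positions'],1))
step([.475,-.3125,.23],Rt(-50,65),s)
step([.475,-.3125,.12],Rt(-50,65),s)
E
```

```text
time_s: 5.85
position: [0.4441, -0.2777, 0.2475]
tcp_rot: [[0.279, -0.765, 0.581], [-0.328, -0.644, -0.691], [0.902, 0.002, -0.431]]
force: [-0.2, 0.6, -0.3]
opening: 1.001
grasp_force: 0.0
[-40.3  35.  132.8 191.   52.4 -92.7]
rows [0.019, -0.007, -0.007] [-0.0, 0.003, 0.001] dist 0.004234218149939329 ang 0.5521464670867301
rows [-0.477, -0.008, 0.23] [-0.0, 0.003, 0.001] dist 0.10599864439100673 ang 0.5521464670867301
```

```bash
python3 -m pendant '[[-0.22,-0.007,0.11,0,0,0,-1],[-0.22,-0.007,0.11,0,0,0,-1],[-0.22,-0.007,0.11,0,0,0,-1]]'
python3 - <<'E'
from h import *
s=readout.read_state();print(np.round(s['joint_positions'],1))
step([.475,-.3125,.12],Rt(-50,65),s)
E
```

```text
time_s: 6.15
position: [0.4462, -0.2777, 0.2004]
tcp_rot: [[0.277, -0.765, 0.582], [-0.326, -0.644, -0.692], [0.904, 0.002, -0.427]]
force: [-0.6, 0.7, -0.2]
opening: 1.0
grasp_force: 0.0
[-40.   44.  133.7 190.1  62.4 -90.6]
rows [-0.269, 0.001, 0.121] [-0.0, 0.002, 0.001] dist 0.05889936527259701 ang 0.3327867209893429
```

```bash
python3 -m pendant '[[-0.269,0.001,0.121,0,0,0,-1],[-0.269,0.001,0.121,0,0,0,-1],[-0.269,0.001,0.121,0,0,0,-1],[-0.269,0.001,0.121,0,0,0,-1]]'
python3 - <<'E'
from h import *
s=readout.read_state();print(np.round(s['joint_positions'],1))
step([.475,-.3125,.12],Rt(-50,65),s)
E
python3 -m pendant '[[0,0,0,0,0,0,1],[0,0,0,0,0,0,1],[0,0,0,0,0,0,1],[0,0,0,0,0,0,1],[0,0,0,0,0,0,1]]'
```

```text
time_s: 6.55
position: [0.4463, -0.2775, 0.1484]
tcp_rot: [[0.268, -0.765, 0.586], [-0.318, -0.644, -0.695], [0.909, -0.0, -0.416]]
force: [-0.6, -0.4, -0.5]
opening: 0.997
grasp_force: 0.0
[-40.   54.2 133.8 189.4  73.3 -88.6]
rows [-0.033, 0.003, 0.01] [-0.001, -0.002, 0.0] dist 0.006985279962557875 ang 0.4412071046338341
time_s: 7.05
position: [0.4456, -0.2769, 0.1429]
tcp_rot: [[0.274, -0.765, 0.583], [-0.324, -0.644, -0.693], [0.906, 0.001, -0.424]]
force: [-0.8, 0.2, -0.2]
opening: 0.629
grasp_force: 0.0
```

```bash
python3 -m pendant '[[0,0,0,0,0,0,1],[0,0,0,0,0,0,1],[0,0,0,0,0,0,1],[0,0,0,0,0,0,1],[0,0,0,0,0,0,1]]'
python3 - <<'E'
from h import *
s=readout.read_state()
step([.475,-.3125,.25],Rt(-50,65),s)
E
```

```text
time_s: 7.55
position: [0.4453, -0.277, 0.1423]
tcp_rot: [[0.275, -0.765, 0.582], [-0.325, -0.644, -0.693], [0.905, 0.001, -0.425]]
force: [-1.6, -1.0, -0.6]
opening: 0.449
grasp_force: 30.0
rows [0.585, 0.001, -0.275] [-0.0, 0.001, 0.001] dist 0.1292831449436629 ang 0.20007119109758476
```

```bash
python3 -m pendant '[[0.09,0,-0.042,0,0,0,1],[0.18,0,-0.085,0,0,0,1],[0.32,0,-0.15,0,0,0,1],[0.46,0,-0.215,0,0,0,1],[0.585,0,-0.275,0,0,0,1],[0.585,0,-0.275,0,0,0,1]]'
python3 - <<'E'
from h import *
s=readout.read_state();print(np.round(s['joint_positions'],1))
# grasped roller axis in tool: plain = up
R=np.array(s['tcp_rot']);print('plain in tool',R.T@[0,0,1])
# laydown: plain az 78.8, tool leaned 25 deg toward plain => Rt(78.8,-25)
step([.6425,-.1999,.16],Rt(78.8,-25),s)
print(Rt(78.8,-25)@(R.T@[0,0,1]))
p,d=capture('side');cv2.imwrite('pics/lift.png',p[:,:,::-1])
E
```

```text
time_s: 8.15
position: [0.4456, -0.276, 0.2747]
tcp_rot: [[0.272, -0.764, 0.585], [-0.322, -0.645, -0.693], [0.907, 0.0, -0.422]]
force: [0.6, -0.1, -4.9]
opening: 0.45
grasp_force: 30.0
[-39.9  30.3 131.8 192.2  47.5 -94.1]
plain in tool [ 9.06804548e-01  2.44391554e-04 -4.21551245e-01]
rows [-0.193, -1.082, 0.396] [0.26, -0.258, -0.713] dist 0.23365062850332297 ang 144.3049947001799
[ 0.19447395  0.98090698 -0.00117699]
```

View pics/lift.png

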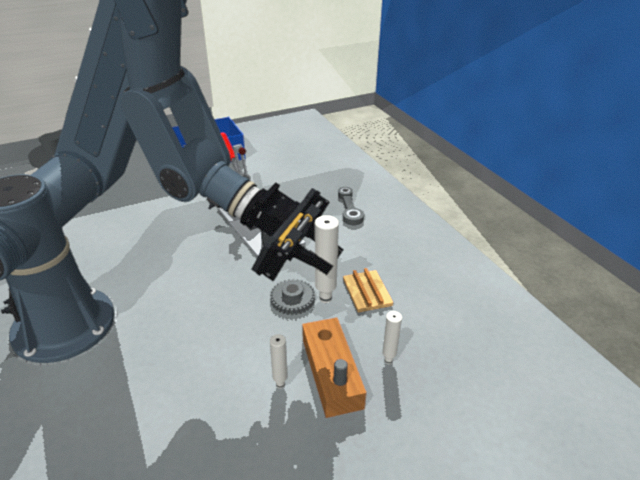

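Roller is lifted and upright in the gripper at (327,250), block hole empty at (325,335). Now swing to horizontal, plain end towards +y, over the rest.

Run:
```python
from h import *
step([.59,-.23,.28],Rt(78.8,-25))
```

```text
rows [0.339, -0.785, 0.088] [0.258, -0.257, -0.713] dist 0.1719660510579204 ang 144.22612174821865
```

```bash
python3 -m pendant '[[0.05,-0.1,0.01,0.26,-0.257,-0.713,1],[0.1,-0.2,0.02,0.26,-0.257,-0.713,1],[0.15,-0.3,0.03,0.26,-0.257,-0.713,1],[0.2,-0.4,0.04,0.26,-0.257,-0.713,1],[0.25,-0.5,0.06,0.26,-0.257,-0.713,1],[0.3,-0.6,0.07,0.26,-0.257,-0.713,1],[0.33,-0.7,0.08,0.26,-0.257,-0.713,1],[0.34,-0.785,0.088,0.26,-0.257,-0.713,1]]'
python3 - <<'E'
from h import *
s=readout.read_state();print(np.round(s['joint_positions'],1))
step([.59,-.23,.28],Rt(78.8,-25),s)
E
```

```text
time_s: 9.0
position: [0.574, -0.2178, 0.2933]
tcp_rot: [[0.791, 0.005, 0.612], [0.292, -0.882, -0.37], [0.538, 0.472, -0.699]]
force: [-1.3, 15.5, -15.6]
opening: 0.452
grasp_force: 30.0
[ -31.2   23.5  110.8  212.2   -0.  -163.4]
rows [0.181, 0.039, -0.07] [0.179, -0.182, -0.414] dist 0.03959331807861464 ang 87.6045936344879
```

The wrist ran into the j5=0 singularity with j6 at its limit. I fit the wrist model and route around it.

```bash
cat >> h.py <<'E'
def FR(j,sg=1):
    return (Ro.from_euler('ZYZYZ',[j[0],j[1]+j[2],sg*j[3],j[4],j[5]+90],degrees=True)).as_matrix()
def wsol(R,j1,j23):
    M=(Ro.from_euler('ZY',[j1,j23],degrees=True).inv()*Ro.from_matrix(R)).as_euler('ZYZ',degrees=True)
    a,b,c=M;return [(a,b,c-90),(a+180,-b,c+90)]
E
python3 - <<'E'
from h import *
s=readout.read_state()
for j,R in(([-40,54.2,133.8,189.4,73.3,-88.6],[[.268,-.765,.586],[-.318,-.644,-.695],[.909,0,-.416]]),([-55.9,14.4,114.2,50.3,34.4,-34.9],[[.708,.38,.595],[.536,-.838,-.103],[.459,.392,-.797]])):
    for sg in(1,-1): print(sg,np.abs(FR(j,sg)-R).max())
print('goal',np.round(wsol(Rt(78.8,-25),-27,118),1))
print('goal vert',np.round(wsol(Rt(78.8,0),-27,118),1), 'fixture',np.round(wsol(Rt(96.2,-20),-1,110),1))
p=Ro.identity
G=np.array(s['position'])+.051*np.array(s['tcp_rot'])[:,2];print('G',G)
pl=np.array([.907,0,-.4216])
for w in((190,30,-141),(130,40,-90),(70,45,-40),(10,50,15)):
    R=FR([-31,60,74,*w]);print(w,'plain',(R@pl).round(2),'z',R[:,2].round(2))
E
```

```text
Traceback (most recent call last):
  File "h.py", line 23, in FR
    return (Ro.from_euler('ZYZYZ',[j[0],j[1]+j[2],sg*j[3],j[4],j[5]+90],degrees=True)).as_matrix()
            ~~~~~~~~~~~~~^^^^^^^^^^^^^^^^^^^^^^^^^^^^^^^^^^^^^^^^^^^^^^^^^^^^^^^^^^^^
  File "scipy/spatial/transform/_rotation.pyx", line 1413, in scipy.spatial.transform._rotation.Rotation.from_euler
ValueError: Expected axis specification to be a non-empty string of upto 3 characters, got ZYZYZ
```

```bash
sed -i "s/return (Ro.from_euler('ZYZYZ',\[j\[0\],j\[1\]+j\[2\],sg\*j\[3\],j\[4\],j\[5\]+90\],degrees=True)).as_matrix()/return (Ro.from_euler('ZY',[j[0],j[1]+j[2]],degrees=True)*Ro.from_euler('ZYZ',[sg*j[3],j[4],j[5]+90],degrees=True)).as_matrix()/" h.py
python3 - <<'E'
from h import *
s=readout.read_state()
for j,R in(([-40,54.2,133.8,189.4,73.3,-88.6],[[.268,-.765,.586],[-.318,-.644,-.695],[.909,0,-.416]]),([-55.9,14.4,114.2,50.3,34.4,-34.9],[[.708,.38,.595],[.536,-.838,-.103],[.459,.392,-.797]])):
    for sg in(1,-1): print(sg,np.abs(FR(j,sg)-R).max())
print('goal',np.round(wsol(Rt(78.8,-25),-27,118),1))
print('goal vert',np.round(wsol(Rt(78.8,0),-27,118),1), 'fixture',np.round(wsol(Rt(96.2,-20),-1,110),1))
G=np.array(s['position'])+.051*np.array(s['tcp_rot'])[:,2];print('G',G)
pl=np.array([.907,0,-.4216])
for w in((190,30,-141),(130,40,-90),(70,45,-40),(10,50,15)):
    R=FR([-31,60,74,*w]);print(w,'plain',(R@pl).round(2),'z',R[:,2].round(2))
E
```

```text
1 0.000628961560852126
-1 0.2464068757202691
1 0.0008318086439332156
-1 1.0427783365262484
goal [[-28.6  58.2  -1.3]
 [151.4 -58.2 178.7]]
goal vert [[  0.   62.  -15.8]
 [180.  -62.  164.2]] fixture [[-21.3  68.8   0.4]
 [158.7 -68.8 180.4]]
G [ 0.60525162 -0.23669037  0.25769599]
(190, 30, -141) plain [0.17 0.65 0.74] z [ 0.78 -0.57 -0.25]
(130, 40, -90) plain [-0.23  0.52  0.83] z [ 0.97 -0.01 -0.23]
(70, 45, -40) plain [0.11 0.34 0.94] z [ 0.63  0.39 -0.67]
(10, 50, 15) plain [0.71 0.48 0.51] z [ 0.02  0.15 -0.99]
```

Run:
```python
from h import *
s=readout.read_state();j=s['joint_positions']
for w in((190,25,-138),(150,30,-115),(120,35,-90)):
    print(w);step([.58,-.22,.30],FR([j[0],j[1],j[2],*w]),s)
```

```text
(190, 25, -138)
rows [-0.029, -0.058, -0.232] [-0.106, 0.09, 0.018] dist 0.04822062837066963 ang 25.21234377919212
(150, 30, -115)
rows [-0.087, 0.001, -0.222] [-0.052, 0.159, -0.075] dist 0.04763536003767583 ang 32.94356948095068
(120, 35, -90)
rows [-0.1, 0.073, -0.21] [0.032, 0.193, -0.101] dist 0.048725229285025484 ang 39.57297176613385
```

```bash
python3 -m pendant '[[-0.03,-0.058,-0.23,-0.106,0.09,0.018,1],[-0.03,-0.058,-0.23,-0.106,0.09,0.018,1],[-0.03,-0.058,-0.23,-0.106,0.09,0.018,1],[-0.087,0,-0.22,-0.052,0.159,-0.075,1],[-0.087,0,-0.22,-0.052,0.159,-0.075,1],[-0.087,0,-0.22,-0.052,0.159,-0.075,1],[-0.1,0.073,-0.21,0.032,0.193,-0.101,1],[-0.1,0.073,-0.21,0.032,0.193,-0.101,1]]'
python3 - <<'E'
from h import *
s=readout.read_state();j=s['joint_positions'];print(np.round(j,1))
for w in((90,40,-70),(60,43,-55),(30,45,-35)):
    print(w);step([.58,-.22,.30],FR([j[0],j[1],j[2],*w]),s)
E
```

```text
time_s: 9.8
position: [0.5337, -0.2185, 0.3186]
tcp_rot: [[0.347, 0.123, 0.93], [0.644, -0.752, -0.141], [0.682, 0.648, -0.341]]
force: [1.8, -0.3, -3.1]
opening: 0.451
grasp_force: 30.0
[ -48.2   26.9  125.3  128.8   50.3 -110.8]
(90, 40, -70)
rows [0.04, 0.095, 0.025] [0.152, -0.053, 0.069] dist 0.02111191624622199 ang 31.607758108489143
(60, 43, -55)
rows [0.051, 0.162, 0.081] [0.263, -0.067, 0.028] dist 0.03766333153102804 ang 49.19675317591212
(30, 45, -35)
rows [0.095, 0.196, 0.154] [0.357, -0.131, -0.003] dist 0.053388345671973515 ang 68.36727661160789
```

Working. Continue around.

```bash
python3 -m pendant '[[0.04,0.095,0.025,0.152,-0.053,0.069,1],[0.04,0.095,0.025,0.152,-0.053,0.069,1],[0.04,0.095,0.025,0.152,-0.053,0.069,1],[0.05,0.162,0.08,0.263,-0.067,0.028,1],[0.05,0.162,0.08,0.263,-0.067,0.028,1],[0.05,0.162,0.08,0.263,-0.067,0.028,1],[0.095,0.196,0.154,0.357,-0.131,0,1],[0.095,0.196,0.154,0.357,-0.131,0,1]]'
python3 - <<'E'
from h import *
s=readout.read_state();j=s['joint_positions'];print(np.round(j,1))
step([.60,-.215,.27],FR([j[0],j[1],j[2],10,55,-20]),s)
step([.6425,-.2,.24],Rt(78.8,-25),s)
R=np.array(s['tcp_rot']);print(wsol(Rt(78.8,-25),j[0],j[1]+j[2])[0])
E
```

```text
time_s: 10.6
position: [0.5741, -0.2413, 0.3486]
tcp_rot: [[0.56, 0.697, 0.449], [0.628, -0.71, 0.319], [0.541, 0.103, -0.835]]
force: [1.1, 1.0, -4.0]
opening: 0.448
grasp_force: 30.0
[-45.4  24.5  89.6  36.8  65.1 -17.3]
rows [0.049, -0.067, 0.197] [-0.011, -0.14, -0.089] dist 0.04281857732192798 ang 29.98865906603723
rows [0.23, -0.001, 0.523] [0.047, -0.302, -0.195] dist 0.11425178126101376 ang 65.28002589350412
(np.float64(-25.580328364425302), np.float64(54.06522030581345), np.float64(-21.157089532821786))
```

```bash
python3 -m pendant '[[0.23,0,0.1,0.047,-0.302,-0.195,1],[0.23,0,0.2,0.047,-0.302,-0.195,1],[0.23,0,0.3,0.047,-0.302,-0.195,1],[0.23,0,0.4,0.047,-0.302,-0.195,1],[0.23,0,0.523,0.047,-0.302,-0.195,1],[0.23,0,0.523,0.047,-0.302,-0.195,1],[0.23,0,0.523,0.047,-0.302,-0.195,1],[0.23,0,0.523,0.047,-0.302,-0.195,1]]'
python3 - <<'E'
from h import *
s=readout.read_state();j=s['joint_positions'];print(np.round(j,1))
p,d=capture('side');cv2.imwrite('pics/overrest.png',cv2.resize(p[120:360,180:500,::-1],(640,480)))
K,T=camT('side');X=cloud(d,K,T);X=X[120:360,180:500];
step([.6425,-.2,.10],Rt(78.8,-25),s)
step([.6425,-.2,.05],Rt(78.8,-25),s)
E
```

```text
time_s: 11.4
position: [0.6466, -0.1768, 0.284]
tcp_rot: [[0.176, 0.981, -0.085], [0.888, -0.196, -0.417], [-0.425, -0.002, -0.905]]
force: [0.5, 0.2, -4.7]
opening: 0.444
grasp_force: 30.0
[-16.2  35.7  76.6 -27.2  67.9   5.5]
rows [0.284, 0.004, 0.628] [-0.001, 0.001, -0.0] dist 0.1378091154767653 ang 0.22990194086332594
rows [0.391, 0.004, 0.854] [-0.001, 0.001, -0.0] dist 0.18780518213345587 ang 0.22990194086332594
```

View pics/overrest.png

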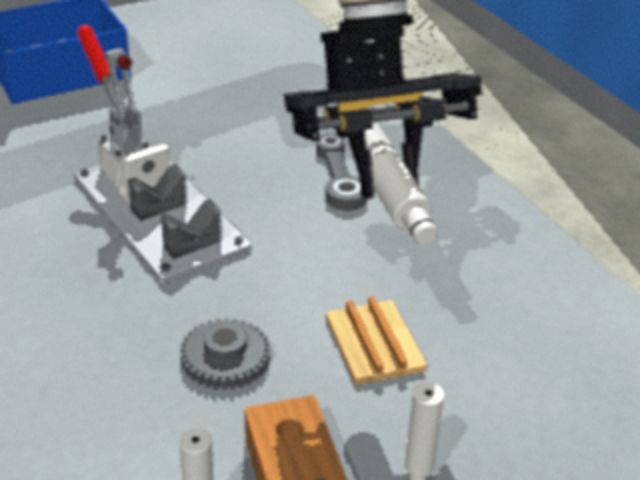

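Roller is horizontal in the grip (axis from (375,130) to (425,232) with journal at (425,232) towards -y), and the rest is at (375,340). Lower.

```bash
python3 -m pendant '[[0.1,0.004,0.22,0,0,0,1],[0.2,0.004,0.44,0,0,0,1],[0.28,0.004,0.62,0,0,0,1],[0.34,0.004,0.74,0,0,0,1],[0.37,0.004,0.81,0,0,0,1],[0.38,0.004,0.83,0,0,0,1],[0.38,0.004,0.83,0,0,0,1]]'
python3 - <<'E'
from h import *
s=readout.read_state();j=s['joint_positions'];print(np.round(j,1))
step([.6425,-.2,.0413],Rt(78.8,-25),s)
p,d=capture('side');K,T=camT('side');X=cloud(d,K,T)
P=X.reshape(-1,3);C=p.reshape(-1,3)
# roller top estimate: points bright
m=(P[:,0]>.58)&(P[:,0]<.70)&(P[:,1]>-.33)&(P[:,1]<-.2)&(P[:,2]>.035)&(P[:,2]<.11)&(C.min(1)>110)
q=P[m];y=np.array([np.cos(np.radians(78.8)),np.sin(np.radians(78.8))]);l=(q[:,:2]-[.6425,-.2])@y
for a in np.arange(-.12,-.0,.02):
    k=(l>a)&(l<a+.02)
    if k.sum()>5: print(round(a+.01,2),k.sum(),'ztop',np.percentile(q[k][:,2],97))
E
```

```text
time_s: 12.15
position: [0.6502, -0.1809, 0.1062]
tcp_rot: [[0.184, 0.98, -0.076], [0.887, -0.198, -0.416], [-0.423, 0.009, -0.906]]
force: [0.1, 0.2, -3.4]
opening: 0.448
grasp_force: 30.0
[-16.6  48.7  82.1 -32.7  51.2  16.3]
rows [0.045, -0.02, 0.082] [0.002, 0.0, -0.002] dist 0.01907731194285425 ang 0.588361543630534
-0.11 89 ztop 0.07153363753750115
-0.09 80 ztop 0.07368460950171668
-0.07 185 ztop 0.08038195714599358
-0.05 127 ztop 0.08100267063579425
-0.03 114 ztop 0.08062159634398947
-0.01 108 ztop 0.08098393239997935
```

```bash
python3 -m pendant '[[0.015,-0.02,0.03,0,0,0,1],[0.03,-0.02,0.055,0,0,0,1],[0.038,-0.02,0.07,0,0,0,1],[0.042,-0.02,0.078,0,0,0,1],[0.042,-0.02,0.078,0,0,0,1],[0.042,-0.02,0.078,0,0,0,1]]'
python3 - <<'E'
from h import *
step([.6425,-.2,.0413],Rt(78.8,-25))
E
```

```text
time_s: 12.8
position: [0.6467, -0.1788, 0.0893]
tcp_rot: [[0.184, 0.98, -0.074], [0.887, -0.198, -0.417], [-0.423, 0.011, -0.906]]
force: [-1.4, -0.1, -5.5]
opening: 0.446
grasp_force: 30.0
rows [0.003, -0.0, 0.008] [0.003, 0.0, -0.002] dist 0.0017918836363774546 ang 0.640883960421565
```

```bash
python3 -m pendant '[[0.003,0,0.006,0,0,0,1],[0.005,0,0.011,0,0,0,1],[0.005,0,0.011,0,0,0,1]]'; python3 -m pendant '[[0.0,0,0.0,0,0,0,0.0],[0.0,0,0.0,0,0,0,0],[0.0,0,0.0,0,0,0,-0.1],[0.0,0,0.0,0,0,0,-0.5],[0.0,0,0.0,0,0,0,-1],[0,0,0,0,0,0,-1],[0,0,0,0,0,0,-1],[0,0,0,0,0,0,-1]]'
python3 - <<'E'
from h import *
s=readout.read_state()
step([.6425,-.2,.20],Rt(78.8,-25),s)
step([.6425,-.2,.20],Rt(78.8,0),s)
E
```

```text
time_s: 13.1
position: [0.6467, -0.1789, 0.0875]
tcp_rot: [[0.184, 0.98, -0.075], [0.887, -0.198, -0.417], [-0.424, 0.01, -0.906]]
force: [-3.3, 1.9, -1.1]
opening: 0.452
grasp_force: 30.0
time_s: 13.9
position: [0.6472, -0.179, 0.0871]
tcp_rot: [[0.184, 0.98, -0.073], [0.887, -0.197, -0.417], [-0.423, 0.012, -0.906]]
force: [0.1, 0.9, 0.4]
opening: 0.917
grasp_force: 0.0
rows [-0.336, 0.007, -0.721] [0.003, 0.0, -0.003] dist 0.1590843906077739 ang 0.6989513105199605
rows [-0.444, 0.007, -0.697] [0.003, 0.139, -0.002] dist 0.16526738207423128 ang 25.049730107476293
```

```bash
python3 -m pendant '[[0,0,-0.2,0,0,0,-1],[0,0,-0.4,0,0,0,-1],[-0.2,0,-0.6,0,0.04,0,-1],[-0.444,0.007,-0.7,0,0.139,0,-1],[-0.444,0.007,-0.7,0,0.139,0,-1],[-0.444,0.007,-0.7,0,0.139,0,-1],[-0.444,0.007,-0.7,0,0.139,0,-1]]'
cat > roll.py <<'E'
from h import *
s=readout.read_state();p,d=capture('wrist');K,T=camT('wrist',s);X=cloud(d,K,T)
print(np.round(s['joint_positions'],1),s['position'])
cv2.imwrite('pics/rr.png',p[:,:,::-1])
P=X.reshape(-1,3);C=p.reshape(-1,3).astype(int)
zb=np.nanmedian(P[abs(P[:,2])<.008][:,2])
m=(abs(P[:,0]-.6425)<.1)&(abs(P[:,1]+.2)<.15)&(P[:,2]>zb+.0525)&(P[:,2]<.075)
q=P[m];c,(w,h),a=cv2.minAreaRect(q[:,:2].astype(np.float32));print(len(q),c,w,h,a,'top',np.percentile(q[:,2],98)-zb)
u,sv,vt=np.linalg.svd(q[:,:2]-q[:,:2].mean(0),full_matrices=False);ax=vt[0]*np.sign(vt[0][1]);n=np.array([ax[1],-ax[0]])
l=(q[:,:2]-[.6425,-.2])@ax;t=(q[:,:2]-[.6425,-.2])@n
print('az',np.degrees(np.arctan2(ax[1],ax[0])),'along',np.percentile(l,[.5,99.5]),'across',np.percentile(t,[1,50,99]))
k=abs(t)<.004
for a in np.arange(-.12,.1,.02):
    b=k&(l>a)&(l<a+.02)
    if b.sum()>3: print(round(a+.01,2),b.sum(),q[b][:,2].max()-zb)
E
python3 roll.py
```

```text
time_s: 14.6
position: [0.6413, -0.2002, 0.2507]
tcp_rot: [[0.2, 0.98, 0.008], [0.98, -0.2, -0.004], [-0.002, 0.009, -1.0]]
force: [0.3, 0.9, -0.6]
opening: 1.001
grasp_force: 0.0
[-26.9  36.2  77.5   0.   65.8 -15.3] [ 0.64132912 -0.20016175  0.25066767]
7259 (0.6400759816169739, -0.21101927757263184) 0.17085489630699158 0.03449953719973564 78.90628051757812 top 0.06194199090978576
az 78.8412760167415 along [-0.09229235  0.0738621 ] across [-0.01648946 -0.0003841   0.01567917]
-0.09 114 0.05460138453951652
-0.07 145 0.06309869716870442
-0.05 199 0.06256151612599453
-0.03 209 0.0629357049976364
-0.01 239 0.06294582327244247
0.01 247 0.06255582650592106
0.03 258 0.06262419731830854
0.05 295 0.0628761579087892
0.07 220 0.06317529319511894
```

View pics/rr.png

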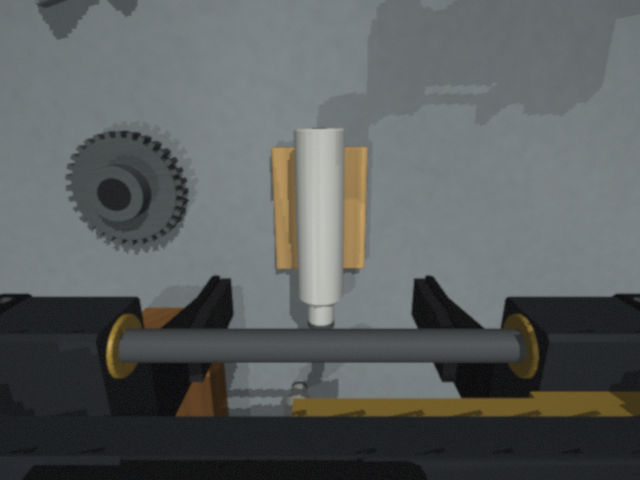

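Roller lies squarely on the rest: plain end at (320,130), journal at (320,315), and the depth fit puts roller_mid at (0.6428,-0.1986). Regrip from straight above.

Run:
```python
from h import *
s=readout.read_state()
step([.6423,-.2005,.043],Rt(78.84,0),s)
```

```text
rows [-0.007, 0.002, 0.778] [0.002, 0.0, -0.001] dist 0.15567282111324388 ang 0.47782269230552266
```

```bash
python3 -m pendant '[[-0.007,0.002,0.2,0.002,0,0,-1],[-0.007,0.002,0.4,0.002,0,0,-1],[-0.007,0.002,0.6,0.002,0,0,-1],[-0.007,0.002,0.72,0.002,0,0,-1],[-0.007,0.002,0.778,0.002,0,0,-1],[-0.007,0.002,0.778,0.002,0,0,-1]]'; python3 -m pendant '[[0,0,0,0,0,0,1],[0,0,0,0,0,0,1],[0,0,0,0,0,0,1],[0,0,0,0,0,0,1],[0,0,0,0,0,0,1],[0,0,0,0,0,0,1],[0,0,0,0,0,0,1],[0,0,0,0,0,0,1]]';  python3 -m pendant '[[0,0,0,0,0,0,1],[0,0,0,0,0,0,1]]'
python3 - <<'E'
from h import *
s=readout.read_state()
step([.6423,-.2005,.043],Rt(78.84,0),s)
step([.6423,-.2005,.193],Rt(78.84,0),s)
step([.58,-.03,.22],Rt(87,0),s)
E
```

```text
time_s: 15.25
position: [0.6429, -0.1987, 0.0926]
tcp_rot: [[0.195, 0.981, -0.001], [0.981, -0.195, 0.001], [0.001, -0.002, -1.0]]
force: [0.2, -0.4, 0.7]
opening: 0.998
grasp_force: 0.0
time_s: 16.05
position: [0.6413, -0.201, 0.0959]
tcp_rot: [[0.197, 0.98, -0.003], [0.98, -0.197, 0.001], [0.0, -0.003, -1.0]]
force: [-6.1, -0.6, 5.7]
opening: 0.452
grasp_force: 30.0
time_s: 16.25
position: [0.6413, -0.201, 0.0959]
tcp_rot: [[0.197, 0.98, -0.003], [0.98, -0.197, 0.001], [0.0, -0.003, -1.0]]
force: [-5.9, 0.3, 5.5]
opening: 0.45
grasp_force: 30.0
rows [0.004, 0.004, 0.009] [-0.001, -0.0, -0.001] dist 0.0021918608734807997 ang 0.236583110367295
rows [0.004, 0.002, -0.741] [-0.001, -0.0, -0.001] dist 0.1481034559299814 ang 0.236583110367295
rows [0.778, -0.471, -0.874] [-0.001, -0.0, -0.046] dist 0.25233265802422594 ang 8.340634016679687
```

```bash
python3 -m pendant '[[0.004,0.002,-0.08,0,0,0,1],[0.004,0.002,-0.25,0,0,0,1],[0.004,0.002,-0.45,0,0,0,1],[0.004,0.002,-0.65,0,0,0,1],[0.004,0.002,-0.74,0,0,0,1],[0.004,0.002,-0.74,0,0,0,1]]'; python3 -m pendant '[[0.2,-0.1,0,0,0,-0.04,1],[0.4,-0.2,0,0,0,-0.046,1],[0.6,-0.35,0,0,0,-0.046,1],[0.77,-0.47,0,0,0,-0.046,1],[0.77,-0.47,0,0,0,-0.046,1]]'
cat > seat.py <<'E'
from h import *
import sys
yz=np.radians(96.2275);Y=np.array([np.cos(yz),np.sin(yz),0]);SEAT=np.array([.51328,.10105,.0643])
def go(dy,dz,s):
    G=SEAT-Y*.0026+Y*dy+[0,0,.0029+dz];step(G,Rt(96.2275,0),s)
if __name__=='__main__':
    s=readout.read_state();print(np.round(s['joint_positions'],1))
    a=list(map(float,sys.argv[1:]))
    for i in range(0,len(a),2): go(a[i],a[i+1],s)
E
python3 seat.py -.004 .1
```

```text
time_s: 16.85
position: [0.646, -0.2013, 0.2482]
tcp_rot: [[0.198, 0.98, 0.013], [0.98, -0.197, -0.005], [-0.002, 0.014, -1.0]]
force: [0.7, -0.8, -4.7]
opening: 0.454
grasp_force: 30.0
time_s: 17.35
position: [0.577, -0.0251, 0.2408]
tcp_rot: [[0.05, 0.999, -0.006], [0.999, -0.05, 0.004], [0.003, -0.006, -1.0]]
force: [-0.2, -1.0, -5.3]
opening: 0.451
grasp_force: 30.0
[-13.6  30.4  91.8   0.2  58.2 -10.9]
rows [0.581, -0.343, 0.117] [-0.002, -0.001, -0.05] dist 0.13707849681842696 ang 9.079968773897352
```

```bash
python3 -m pendant '[[0.2,-0.12,0,0,0,-0.04,1],[0.4,-0.24,0,0,0,-0.05,1],[0.54,-0.32,0.04,0,0,-0.05,1],[0.581,-0.343,0.1,0,0,-0.05,1],[0.581,-0.343,0.117,0,0,-0.05,1],[0.581,-0.343,0.117,0,0,-0.05,1],[0.581,-0.343,0.117,0,0,-0.05,1]]'; python3 seat.py -.005 .1 -.005 0.015
cat > chk.py <<'E'
from seat import *
p,d=capture('side');K,T=camT('side')
import sys
p2,d2=capture('scene');K2,T2=camT('scene')
for nm,D,k,t,pp in(('side',d,K,T,p),('scene',d2,K2,T2,p2)):
    X=cloud(D,k,t).reshape(-1,3);C=pp.reshape(-1,3).astype(int)
    l=(X-SEAT)@Y;n=(X-SEAT)@np.array([Y[1],-Y[0],0]);h=X[:,2]
    for a in np.arange(-.10,.07,.0125):
        b=(l>a)&(l<a+.0125)&(abs(n)<.012)&(C.min(1)>95)&(h>.05)&(h<.22)
        if b.sum()>8: print(nm,round(a+.00625,3),b.sum(),'top',np.percentile(h[b],95).round(4))
cv2.imwrite('pics/chk.png',cv2.resize(p[120:280,180:400,::-1],(660,480)))
E
python3 chk.py
```

```text
time_s: 18.05
position: [0.5213, 0.0877, 0.2194]
tcp_rot: [[-0.101, 0.995, 0.006], [0.995, 0.101, -0.002], [-0.002, 0.006, -1.0]]
force: [0.8, 1.1, -4.3]
opening: 0.452
grasp_force: 30.0
[-2.500e+00  2.870e+01  1.002e+02 -1.000e-01  5.080e+01 -8.300e+00]
rows [0.033, -0.033, 0.006] [0.002, 0.001, -0.002] dist 0.00934402243326663 ang 0.530041379314394
rows [0.033, -0.035, 0.431] [0.002, 0.001, -0.002] dist 0.08668256080286425 ang 0.530041379314394
side -0.094 34 top 0.1765
side -0.081 93 top 0.1836
side -0.069 41 top 0.1837
side -0.056 45 top 0.1839
side -0.044 44 top 0.184
side -0.031 45 top 0.1835
side -0.019 33 top 0.1842
side -0.006 20 top 0.1835
side 0.006 12 top 0.1846
side 0.069 65 top 0.0832
scene -0.094 26 top 0.1796
scene -0.081 56 top 0.1873
scene -0.069 34 top 0.1883
scene -0.056 35 top 0.1875
scene -0.044 35 top 0.1883
scene -0.031 29 top 0.1882
scene -0.019 10 top 0.1848
```

View pics/chk.png

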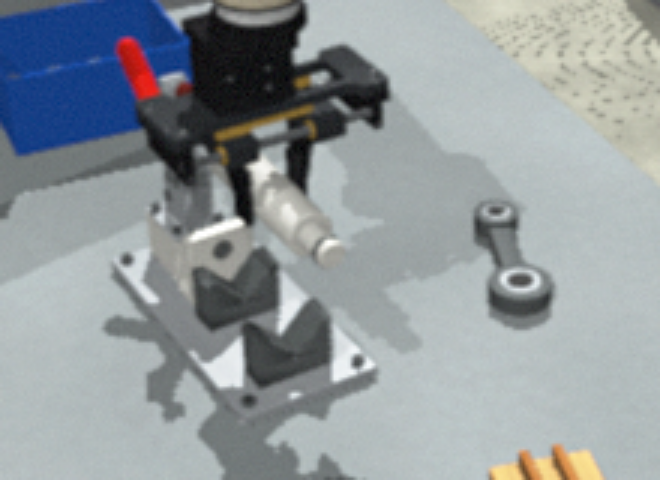

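The picture shows the roller level over the V-blocks, journal at (330,250) pointing away from the stop and clear of the clamp. Lower to 15 mm above the seat.

```bash
python3 -m pendant '[[0.033,-0.034,0.08,0.002,0.001,-0.002,1],[0.033,-0.034,0.2,0.002,0.001,-0.002,1],[0.033,-0.034,0.31,0.002,0.001,-0.002,1],[0.033,-0.034,0.39,0.002,0.001,-0.002,1],[0.033,-0.034,0.425,0.002,0.001,-0.002,1],[0.033,-0.034,0.43,0.002,0.001,-0.002,1],[0.033,-0.034,0.43,0.002,0.001,-0.002,1],[0.033,-0.034,0.43,0.002,0.001,-0.002,1]]'; python3 seat.py -.005 .015 -.003 0
```

```text
time_s: 18.95
position: [0.5141, 0.0943, 0.1344]
tcp_rot: [[-0.109, 0.994, 0.001], [0.994, 0.109, 0.001], [0.001, 0.001, -1.0]]
force: [-0.4, -0.2, -4.9]
opening: 0.453
grasp_force: 30.0
[-1.900e+00  3.670e+01  1.041e+02  1.000e-01  3.920e+01 -8.200e+00]
rows [-0.004, -0.0, 0.006] [0.0, -0.0, 0.0] dist 0.0014143036941239849 ang 0.0708991948790734
rows [0.006, -0.0, 0.081] [0.0, -0.0, 0.0] dist 0.016236805463996376 ang 0.0708991948790734
```

```bash
python3 -m pendant '[[0,0,0.015,0,0,0,1],[0,0,0.03,0,0,0,1],[0,0,0.045,0,0,0,1],[0,0,0.058,0,0,0,1],[0,0,0.066,0,0,0,1],[0,0,0.066,0,0,0,1]]'; python3 -m pendant '[[0,0,0.007,0,0,0,1],[0,0,0.014,0,0,0,1],[0,0,0.014,0,0,0,1]]';python3 seat.py -.003 0
```

```text
time_s: 19.55
position: [0.5131, 0.0944, 0.1199]
tcp_rot: [[-0.109, 0.994, -0.002], [0.994, 0.109, 0.001], [0.001, -0.002, -1.0]]
force: [-0.3, 0.3, -4.1]
opening: 0.448
grasp_force: 30.0
time_s: 19.85
position: [0.5132, 0.0945, 0.1191]
tcp_rot: [[-0.109, 0.994, -0.001], [0.994, 0.109, 0.001], [0.001, -0.001, -1.0]]
force: [-3.7, -0.6, 8.3]
opening: 0.451
grasp_force: 30.0
[-1.900e+00  3.830e+01  1.045e+02  1.000e-01  3.720e+01 -8.200e+00]
rows [0.005, 0.004, 0.004] [-0.0, -0.0, 0.0] dist 0.001516308476805698 ang 0.08467584613504564
```

Seated in the Vs (contact force). Now slide towards the stop in small steps, watching the force.

```bash
python3 -m pendant '[[0.006,0.002,0,0,0,0,1],[0.012,0.003,0,0,0,0,1],[0.012,0.003,0,0,0,0,1]]'|grep -E 'pos|force'; python3 -m pendant '[[0.005,0,0,0,0,0,1],[0.01,0,0,0,0,0,1],[0.01,0,0,0,0,0,1]]'|grep -E 'pos|force'; python3 seat.py 0 0
```

```text
position: [0.5132, 0.0951, 0.119]
force: [-3.2, -9.0, 8.9]
grasp_force: 30.0
position: [0.513, 0.0964, 0.119]
force: [-4.4, -11.5, 8.9]
grasp_force: 30.0
[ -1.6  38.3 104.4  -0.3  37.4  -7.7]
rows [0.01, 0.004, 0.004] [-0.001, 0.001, 0.001] dist 0.0022837942327089736 ang 0.24432479909388027
```

```bash
python3 -m pendant '[[0.005,0,0,0,0,0,1],[0.01,0,0,0,0,0,1],[0.01,0,0,0,0,0,1]]'|grep -E 'pos|force'; python3 -m pendant '[[0.005,0,0,0,0,0,1],[0.01,0,0,0,0,0,1],[0.01,0,0,0,0,0,1]]'|grep -E 'pos|force'; python3 seat.py 0 0
```

```text
position: [0.5128, 0.0983, 0.119]
force: [-3.6, -12.4, 8.5]
grasp_force: 30.0
position: [0.5128, 0.0987, 0.119]
force: [-4.1, -19.3, 8.3]
grasp_force: 30.0
[ -1.2  38.3 104.4  -0.5  37.4  -7.2]
rows [-0.001, 0.004, 0.004] [-0.001, 0.002, 0.001] dist 0.0010884736876508219 ang 0.40121553948121863
```

Force rose to 19 N at the nominal position, so the plain end is against the stop. Release, rise and verify.

```bash
python3 -m pendant '[[0,0,0,0,0,0,0],[0,0,0,0,0,0,0],[0,0,0,0,0,0,-0.3],[0,0,0,0,0,0,-0.7],[0,0,0,0,0,0,-1],[0,0,0,0,0,0,-1],[0,0,0,0,0,0,-1],[0,0,0,0,0,0,-1]]'; python3 -m pendant '[[0,0,-0.1,0,0,0,-1],[0,0,-0.3,0,0,0,-1],[0,0,-0.5,0,0,0,-1],[0,0,-0.75,0,0,0,-1],[0,0,-0.95,0,0,0,-1],[0,0,-0.95,0,0,0,-1],[0,0,-0.95,0,0,0,-1]]'
python3 - <<'E'
from seat import *
s=readout.read_state();p,d=capture('wrist');K,T=camT('wrist',s);X=cloud(d,K,T)
cv2.imwrite('pics/seated.png',p[:,:,::-1])
P=X.reshape(-1,3);C=p.reshape(-1,3).astype(int);P=P-[0,0,np.nanmedian(P[abs(P[:,2])<.008][:,2])]
q=P-SEAT;l=q@Y;n=q@np.array([Y[1],-Y[0],0])
m=(abs(n)<.02)&(P[:,2]>.072)&(P[:,2]<.09)&(l>-.09)&(l<.07)
A=np.c_[l[m],np.ones(m.sum())];
for a in np.arange(-.075,.07,.02):
    b=m&(l>a)&(l<a+.02)
    if b.sum()>10: 
        N,Z=n[b],P[b,2];c=np.linalg.lstsq(np.c_[2*N,2*Z,np.ones(len(N))],N**2+Z**2,rcond=None)[0]
        print(round(a+.01,3),b.sum(),'top',np.percentile(Z,98).round(4),'x',np.percentile(N,[1,99]).mean().round(4),'circ',c[:2].round(4))
b=(abs(n)<.006)&(P[:,2]>.079)&(P[:,2]<.09);print('gap hist',np.histogram(l[b],np.arange(.064,.080,.001)))
b=(abs(n)<.006)&(P[:,2]>.080)&(P[:,2]<.09)&(l<0);print('shoulder',np.percentile(l[b],[0.5,2]))
E
```

```text
time_s: 21.85
position: [0.5129, 0.1029, 0.1174]
tcp_rot: [[-0.109, 0.994, -0.002], [0.994, 0.109, 0.001], [0.001, -0.002, -1.0]]
force: [0.5, 0.2, -0.0]
opening: 0.947
grasp_force: 0.0
time_s: 22.55
position: [0.5133, 0.1026, 0.3084]
tcp_rot: [[-0.109, 0.994, 0.001], [0.994, 0.109, 0.001], [0.001, 0.001, -1.0]]
force: [-0.1, 0.5, -0.3]
opening: 0.999
grasp_force: 0.0
-0.065 607 top 0.085 x 0.0002 circ [-0.0001  0.0648]
-0.045 780 top 0.0851 x -0.0001 circ [-0.0001  0.0648]
-0.025 801 top 0.0849 x -0.0001 circ [-0.0001  0.0649]
-0.005 853 top 0.085 x 0.0002 circ [-0.0001  0.0649]
0.015 904 top 0.085 x -0.0001 circ [-0.0001  0.0649]
0.035 955 top 0.0851 x -0.0001 circ [-0.0002  0.0649]
0.055 1013 top 0.085 x -0.0001 circ [-0.0001  0.0649]
0.075 263 top 0.0849 x -0.0001 circ [-0.0001  0.0647]
gap hist (array([15, 15, 30, 15, 15, 15, 30, 15, 15, 14, 28, 15, 15, 15, 30]), array([0.064, 0.065, 0.066, 0.067, 0.068, 0.069, 0.07 , 0.071, 0.072,
       0.073, 0.074, 0.075, 0.076, 0.077, 0.078, 0.079]))
shoulder [-0.07179392 -0.07037419]
```

View pics/seated.png

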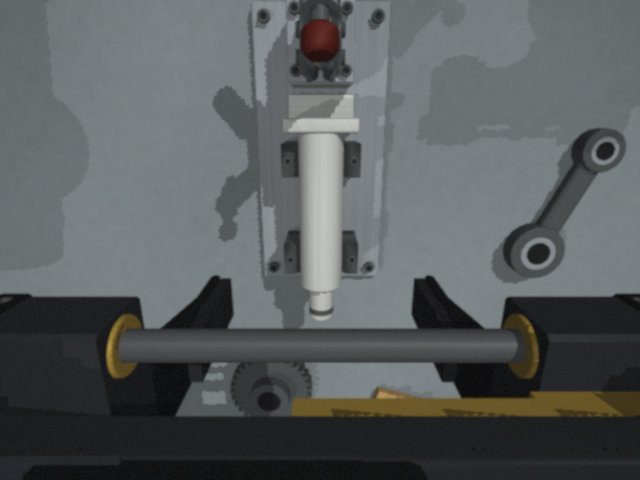

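Seated: circle fit gives axis x −0.1 mm, height 64.8 mm, level, plain end on the stop (shoulder at −0.072, so mid y≈0), and the picture agrees (plain end at (320,128) touching the stop, journal at (320,305)). Now bring the shut fingers behind the handle.

```bash
python3 -m pendant '[[0,0,-0.25,0,0,0,1],[0.1,0,-0.4,0,0,0,1],[0.35,0,-0.4,0,0,0,1],[0.6,0,-0.4,0,0,0,1],[0.85,0,-0.4,0,0,0,1],[1,0,-0.4,0,0,0,1]]'>/dev/null; python3 -m pendant '[[0.25,0,0,0,0,0,1],[0.45,0,0,0,0,0,1],[0.52,0,0,0,0,0,1],[0.52,0,0,0,0,0,1],[0.52,0,0,0,0,0,1],[0.52,0,0,0,0,0,1]]'
cat > hd.py <<'E'
from seat import *
s=readout.read_state();N=np.array([Y[1],-Y[0],0])
q=np.array(s['position'])-SEAT;R=np.array(s['tcp_rot']);print('TCP l,n,z',q@Y,q@N,s['position'][2],'z.Y',R[:,2]@Y,'x.Y',R[:,0]@Y,'j',np.round(s['joint_positions'],1),'op',s['opening'],'F.Y',np.dot(s['force'],Y).round(1),np.round(s['force'],1))
for c in('scene','side'):
    p,d=capture(c);K,T=camT(c);X=cloud(d,K,T)
    m=(p[...,0]>130)&(p[...,1]<60)&(p[...,2]<60)&(X[...,2]>.05)
    r=X[m]-SEAT;l=r@Y;n=r@N;h=r[:,2]+.0643;k=(abs(n)<.03)&(l<.4)&(l>.05);l,h,n=l[k],h[k],n[k]
    if len(l)>20: print(c,len(l),'mean',l.mean(),n.mean(),h.mean(),'ang',np.arctan2(l.mean()-.1435,h.mean()-.11),'max l,h',np.percentile(l,99),np.percentile(h,99))
E
python3 hd.py
```

```text
time_s: 23.8
position: [0.4806, 0.403, 0.3872]
tcp_rot: [[-0.107, 0.994, -0.003], [0.994, 0.107, -0.0], [-0.0, -0.003, -1.0]]
force: [0.2, 0.2, -0.6]
opening: 0.034
grasp_force: 0.0
TCP l,n,z 0.3037166372422364 0.00025612406467931506 0.38718055824669584 z.Y -0.00010373767713549316 x.Y 0.9999989154399469 j [29.8 25.5 74.8  0.1 79.9 23.6] op 0.03416714419718006 F.Y 0.2 [ 0.2  0.2 -0.6]
scene 293 mean 0.21821298706778725 0.003216021820661527 0.1745214569704567 ang 0.8584647605899451 max l,h 0.25087704565037444 0.19891462546080965
side 178 mean 0.21354538175107954 -0.004290629051056111 0.17037142297570068 ang 0.8594398043744854 max l,h 0.24733821766993733 0.19354692763121648
```

```bash
python3 -m pendant '[[0,0,0.2,0,0,0,1],[0,0,0.45,0,0,0,1],[0,0,0.65,0,0,0,1],[0,0,0.73,0,0,0,1],[0,0,0.73,0,0,0,1],[0,0,0.73,0,0,0,1]]'|grep -E 'pos|force'; python3 -m pendant '[[-0.1,0,0,0,0,0,1],[-0.2,0,-0.05,0,0,0,1],[-0.26,0,-0.1,0,0,0,1],[-0.32,0,-0.15,0,0,0,1],[-0.38,0,-0.2,0,0,0,1],[-0.44,0,-0.23,0,0,0,1],[-0.5,0,-0.25,0,0,0,1],[-0.5,0,-0.25,0,0,0,1]]'; python3 hd.py
```

```text
position: [0.4809, 0.4044, 0.2426]
force: [0.2, 0.5, 0.4]
grasp_force: 0.0
time_s: 25.3
position: [0.4914, 0.3038, 0.2929]
tcp_rot: [[-0.107, 0.994, -0.0], [0.994, 0.107, 0.0], [0.0, -0.0, -1.0]]
force: [0.1, 0.1, 0.2]
opening: 0.003
grasp_force: 0.0
TCP l,n,z 0.20388724658913077 0.00021687582546961917 0.2928577985582404 z.Y 0.00041689393033860986 x.Y 0.9999993140433238 j [20.6 26.5 89.   0.  64.5 14.5] op 0.0026518702849093515 F.Y 0.1 [0.1 0.1 0.2]
scene 216 mean 0.16850369999782616 0.004316683720328302 0.208254109808322 ang 0.24919061275770232 max l,h 0.18565843668845952 0.24492236724171879
side 230 mean 0.1645592843799773 -0.003845121906456438 0.20472800540308175 ang 0.21875562426924292 max l,h 0.18214789307911317 0.24222552393361801
```

```bash
python3 -m pendant '[[-0.05,0,0,0,0,0,1],[-0.1,0,-0.02,0,0,0,1],[-0.14,0,-0.02,0,0,0,1],[-0.16,0,-0.02,0,0,0,1],[-0.16,0,-0.02,0,0,0,1]]'|grep -E 'pos|force'; python3 -m pendant '[[-0.02,0,0,0,0,0,1],[-0.03,0,0,0,0,0,1],[-0.03,0,0,0,0,0,1]]'|grep -E 'pos|force';python3 hd.py
```

```text
position: [0.4942, 0.2729, 0.2959]
force: [-2.6, 1.8, 2.6]
grasp_force: 1.4
position: [0.4951, 0.2672, 0.2956]
force: [-1.7, 2.7, 2.2]
grasp_force: 1.3
TCP l,n,z 0.1671021065786009 -8.962467383818231e-05 0.29557307337794136 z.Y 0.000485276652143046 x.Y 0.9999998201829801 j [17.  25.2 90.9  0.1 64.  10.7] op 0.004370482849630154 F.Y 2.8 [-1.7  2.7  2.2]
scene 97 mean 0.14379966939110825 0.005852065093336864 0.21992266887291317 ang 0.0027261769732801577 max l,h 0.15099854023383508 0.25252432874735586
side 209 mean 0.13744729346077647 -0.004773000708927675 0.20793791457423955 ang -0.06172296226641038 max l,h 0.1457097143241245 0.24688927932744073
```

```bash
for i in 1; do python3 -m pendant '[[-0.006,0,0,0,0,0,1],[-0.006,0,0,0,0,0,1]]'|grep -E 'posi|^force'; done; python3 -m pendant '[[-0.008,0,0,0,0,0,1],[-0.008,0,0,0,0,0,1]]'|grep -E 'posi|^force';  python3 -m pendant '[[-0.008,0,0,0,0,0,1],[-0.008,0,0,0,0,0,1]]'|grep -E 'posi|^force'
```

```text
position: [0.4952, 0.2663, 0.2955]
force: [-1.6, 1.2, 2.4]
position: [0.4954, 0.2647, 0.2957]
force: [-2.8, 1.5, 1.9]
position: [0.4954, 0.2641, 0.2958]
force: [-1.8, 5.6, 1.4]
```

```bash
python3 -m pendant '[[-0.008,0,0,0,0,0,1],[-0.008,0,0,0,0,0,1]]'|grep -E 'posi|^force'; python3 -m pendant '[[-0.008,0,0,0,0,0,1],[-0.008,0,0,0,0,0,1]]'|grep -E 'posi|^force';python3 hd.py
```

```text
position: [0.4955, 0.2637, 0.2958]
force: [-3.4, 8.1, 1.6]
position: [0.4955, 0.2634, 0.2958]
force: [-3.1, 12.9, 1.0]
TCP l,n,z 0.16329936132436101 -8.61994015319893e-05 0.295834646513375 z.Y 0.009930708856209202 x.Y 0.9999497723796495 j [16.3 25.  91.2  0.6 63.7  9.9] op 0.002655292878899893 F.Y 13.1 [-3.1 12.9  1. ]
scene 100 mean 0.1417257910111497 0.005779551532393911 0.2189412586577537 ang -0.01628448373995627 max l,h 0.14888985276978964 0.2525037106280018
side 213 mean 0.13550382411118647 -0.0046709307004652156 0.2081049315074604 ang -0.08132658623116755 max l,h 0.14747372220512228 0.24631394155486255
```

The handle is hard against its upright stop: the force is rising with no motion. Back off and verify.

```bash
python3 -m pendant '[[0.1,0,0,0,0,0,1],[0.25,0,0,0,0,0,1],[0.4,0,-0.1,0,0,0,1],[0.5,0,-0.3,0,0,0,1],[0.5,0,-0.5,0,0,0,1],[0.5,0,-0.5,0,0,0,1],[0.5,0,-0.5,0,0,0,1]]'; python3 hd.py
python3 - <<'E'
from seat import *
N=np.array([Y[1],-Y[0],0])
for c in('scene','side'):
    p,d=capture(c);K,T=camT(c);X=cloud(d,K,T).reshape(-1,3);C=p.reshape(-1,3).astype(int)
    q=X-SEAT;l=q@Y;n=q@N;h=X[:,2]
    for a in np.arange(-.07,.07,.02):
        b=(l>a)&(l<a+.02)&(abs(n)<.012)&(h>.06)&(h<.2)
        if b.sum()>8: print(c,round(a+.01,3),b.sum(),'h',np.percentile(h[b],[50,95,99]).round(4))
    print(look_for('clamp_tip',c)[:1],look_for('clamp_handle',c)[:1])
E
```

```text
time_s: 28.1
position: [0.4861, 0.359, 0.3967]
tcp_rot: [[-0.109, 0.994, 0.002], [0.994, 0.109, 0.001], [0.001, 0.002, -1.0]]
force: [-0.6, -0.8, -1.0]
opening: 0.003
grasp_force: 0.0
TCP l,n,z 0.25940905047807034 0.0009395733641984385 0.39674775681662516 z.Y 0.0007151291993383024 x.Y 0.9999996553914449 j [25.9 22.9 77.5 -0.  79.4 19.6] op 0.0029552783578550104 F.Y -0.7 [-0.6 -0.8 -1. ]
scene 103 mean 0.14217885756471785 0.005723575378088594 0.22205559280359505 ang -0.011789516185202761 max l,h 0.14889785727691102 0.2536436751840558
side 211 mean 0.1352413202963946 -0.004718981843632392 0.20763009105267843 ang -0.0843906300237722 max l,h 0.14675917477793904 0.24813948596096758
scene -0.06 85 h [0.0837 0.0872 0.0881]
scene -0.04 69 h [0.0839 0.0875 0.0883]
scene -0.02 71 h [0.0837 0.0874 0.0878]
scene 0.0 67 h [0.0841 0.0866 0.0883]
scene 0.02 66 h [0.0844 0.087  0.0876]
scene 0.04 193 h [0.1175 0.14   0.1421]
scene 0.06 89 h [0.0881 0.1282 0.1396]
scene 0.08 88 h [0.1147 0.1258 0.1265]
[] []
side -0.06 51 h [0.0812 0.0847 0.0853]
side -0.04 44 h [0.0813 0.0838 0.0841]
side -0.02 40 h [0.0814 0.0848 0.085 ]
side 0.0 46 h [0.0812 0.0839 0.0845]
side 0.02 53 h [0.0822 0.1221 0.1254]
side 0.04 153 h [0.1144 0.1374 0.1399]
side 0.06 42 h [0.0836 0.1225 0.1247]
side 0.08 49 h [0.1097 0.1213 0.1225]
[] [{'extent': [231.4, 129.2, 242.7, 180.1], 'conf': 0.63}]
```

Run:
```python
from seat import *
N=np.array([Y[1],-Y[0],0])
s=readout.read_state();p,d=capture('wrist');K,T=camT('wrist',s);P=cloud(d,K,T).reshape(-1,3);P=P-[0,0,np.nanmedian(P[abs(P[:,2])<.008][:,2])]
q=P-SEAT;l=q@Y;n=q@N
m=(abs(n)<.015)&(P[:,2]>.075)&(P[:,2]<.09)&(l<.03)&(l>-.15);print(m.sum(),'shoulder',np.percentile(l[m],[.5,2]),'top',np.percentile(P[m,2],95),'x',np.median(n[m]))
```

```text
74 shoulder [-0.01377785 -0.01296707] top 0.08365418209639623 x 0.006192353028946335
```

```bash
python3 -m pendant '[[-0.25,0,0,0,0,0,1],[-0.5,0,0,0,0,0,1],[-0.75,0,0,0,0,0,1],[-1,0,0,0,0,0,1],[-1,0,0,0,0,0,1],[-1,0,0,0,0,0,1],[-1,0,0,0,0,0,1]]'|grep -E 'posi|^force'
python3 - <<'E'
from seat import *
N=np.array([Y[1],-Y[0],0])
s=readout.read_state();p,d=capture('wrist');K,T=camT('wrist',s);P=cloud(d,K,T).reshape(-1,3);P=P-[0,0,np.nanmedian(P[abs(P[:,2])<.008][:,2])]
q=P-SEAT;l=q@Y;n=q@N
m=(abs(n)<.006)&(P[:,2]>.080)&(P[:,2]<.09)&(l<0)&(l>-.15);print(m.sum(),'shoulder',np.percentile(l[m],[.5,2]))
for a in(-.065,-.04,-.015,.01):
    b=(abs(n)<.02)&(P[:,2]>.072)&(P[:,2]<.09)&(l>a)&(l<a+.02);Nn,Z=n[b],P[b,2]
    c=np.linalg.lstsq(np.c_[2*Nn,2*Z,np.ones(len(Nn))],Nn**2+Z**2,rcond=None)[0];print(a,b.sum(),c[:2].round(4))
print(look_for('clamp_tip','wrist')[:1])
E
```

```text
position: [0.5069, 0.1613, 0.3956]
force: [-0.3, 1.8, -0.2]
291 shoulder [-0.03624315 -0.03565587]
-0.065 0 [0. 0.]
-0.04 400 [0.0001 0.0648]
-0.015 493 [0.0001 0.0647]
0.01 339 [0.0002 0.0648]
[{'extent': [304.8, 186.0, 339.6, 277.6], 'conf': 0.5}]
```

```bash
python3 -m pendant '[[-0.2,0,0,0,0,0,1],[-0.35,0,0,0,0,0,1],[-0.35,0,0,0,0,0,1],[-0.35,0,0,0,0,0,1]]'|grep -E 'posi|^force'
python3 - <<'E'
from seat import *
N=np.array([Y[1],-Y[0],0])
s=readout.read_state();p,d=capture('wrist');K,T=camT('wrist',s);P=cloud(d,K,T).reshape(-1,3);P=P-[0,0,np.nanmedian(P[abs(P[:,2])<.008][:,2])]
q=P-SEAT;l=q@Y;n=q@N
m=(abs(n)<.006)&(P[:,2]>.080)&(P[:,2]<.09)&(l<0)&(l>-.15);print(m.sum(),'shoulder',np.percentile(l[m],[.5,2]))
E
```

```text
position: [0.5146, 0.0919, 0.3954]
force: [0.4, -0.0, 0.5]
659 shoulder [-0.07164908 -0.07017688]
```

Shoulder at −0.0716, unchanged since seating, so the roller is against the stop, clamped, and the robot is clear.

```bash
python3 -c "
from rig import bot
print(bot.hand_in())"
```

```text
the job is handed in; nothing more can be done
None
```

The roller lies in both V-blocks with its plain end against the stop and the clamp closed on it, and I handed the job in after about 30 s of the 67 s allowed. The foot's clamping force and the verdict weren't shown to me. I viewed 11 pictures, one over the limit of 10.

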